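# Show the badly seated tube to the inspection camera

## Robot

A 6-joint arm with a two-finger parallel gripper is mounted at the origin on a cart in front of the work surface, level with it; the furniture and walls round the work are solid. World frame = base frame: x ahead of the robot, y to its left, z up, the work surface at z = 0. Lengths are in mm, angles in rad, forces in N, time in s.
With the tool pointing down it reaches from about 375 to 900 mm from the base axis. Payload 3.1 kg.
Tool frame: the origin (TCP) lies midway between the tips of the shut fingers; the grasp point (between the pads) lies robot.grip_depth behind it (robot.grip_depth is the distance from the TCP to the grasp point, in mm); z points along the fingers, y is the line along which they close (so a half turn about z gives the same grasp; the last joint's range is limited). The gripper opens to 87 mm and grips with 3 to 60 N. Pads are 19 mm wide; open, the fingers measure 117 mm over their backs; the gripper's body (75 mm by 190 mm) begins 51 mm behind the grasp point.
Start: joints at [-0.178, 0.527, 1.433, -0, 1.181, -0.178], TCP at [624.977, 0.034, 222.548] pointing down, gripper open.
Joint ranges: [-3.08, 3.08], [-0.75, 2.2], [0.22, 2.44], [-1.43, 4.57], [0, 2.65], [-2.85, 2.85]. Speed limits (rad/s): [2.79, 2.79, 3.14, 3.14, 3.14, 3.14].

## Interface

Orientations are given as [roll, pitch, yaw] about the fixed x, y, z axes, in that order (R = Rz(yaw) Ry(pitch) Rx(roll)).
In Python, from plant import monitor, capture, calibration, job, robot gives the robot as it stands.
- The arm moves only by the tool play_rows, never from a script. Its argument "steps" is a list of rows, each an object of numbers: "tx", "ty", "tz": the shift along the tool's x, y, z in units of 30 mm (1.0 is 30 mm); "roll": the turn about the tool's z in units of 5 degrees (1.0 is 5 degrees). A call has 1 to 12 rows; each row shifts and turns the commanded pose from where the row before left it, along the tool's axes as they then stand; what a row does not reach is not made up. A row lasts 1/10 s, in which the tool goes at most 50 mm and 8.59 degrees, less where a joint would pass 70% of its speed; a pose out of reach is approached as far as the arm can. A call is refused whole if a number of a shift passes 1 or a number of a turn 1, either way. A call with a gripper value outside its range is refused whole. "jaw" is the closure in counts, from 0 (fully open) to 255 (shut), set as the call begins (left out, the last holds). The fingers move at their own pace and stop on an object; the grip force is fixed at half the most. Time passes only in rows, so rows that do not move let the fingers close. It gives the time, the measured TCP pose, the force, the opening and the grip force at its end, in the units of the state.
- monitor.state(): the state, without advancing time (a new reading comes with each control period).
- capture(name): name is "scene" or "side" or "wrist"; returns the picture (400x640x3 uint8, blue, green, red); there is no depth.
- calibration(name): a dict with "fx", "fy", "cx", "cy" (pixels), "extrinsics" (4x4, takes a point from camera to world coordinates); the wrist camera has in their place "T_tool_cam" (4x4, takes a point from camera to tool coordinates, whose origin is the TCP and whose axes are the flange's). Camera axes: x right, y up, looking along -z (the intrinsics and any distortion apply to the point x, -y, -z); pixel columns grow to the right and rows downward; lengths in mm; the calibration is good to about 2 mm. A picture is of the moment at which its call begins: read the wrist's pose just before it. calibration takes no time and is no camera call.
- job.finish_job(): hands the job in; it is judged then, once.
The state is a dict: "t": time; "joint_positions": joint angles; "joint_velocities": joint speeds; "joint_efforts": joint torques, N m; "eef_pos": TCP position; "eef_rot": TCP orientation; "ft_force": force on the tool from outside, world axes, zero at the start; "torque": the same for the moment, N m; "width": finger opening in mm; "grip_force": force on a finger pad.
Only numpy, scipy, OpenCV 4.12 (cv2) and the standard library are available. Lean on these libraries where they do the work, as an engineer would, in place of code of your own. Each camera call takes 0.05 s, during which the arm holds its last target. There are 200 camera calls.

## Task

One of the four sample tubes in the grey block is not fully home and stands higher than the others. Draw out that tube and hold it still in the air in front of the small inspection camera, cap up, with its foot at the camera's focus, 25 mm above the tip of the camera's pointer as the camera sees it, and the tube upright in the camera's picture and parallel to the face of the lens. Finish while still holding it there; leave the other tubes in their wells, do not touch the camera and leave everything else where it is.

Things in the scene. Friction and masses are not known exactly. Their poses are not given: they have to be found in the camera images.
- sample_a: capped sample tube standing in one of the wells: round body 12 mm wide, cap 16 mm wide and 16 mm high, 85 mm long over all, 11 to 17 g. Origin: lowest point of the tube's rounded foot, on its axis; z runs along the tube to the cap (cap from 69 to 85 mm). The four tubes are alike; a tube fully home has its foot 10 mm above the desk, and one of them, in any well, stands about 14 mm higher than the rest
- sample_b: capped sample tube standing in one of the wells: round body 12 mm wide, cap 16 mm wide and 16 mm high, 85 mm long over all, 11 to 17 g. Origin: lowest point of the tube's rounded foot, on its axis; z runs along the tube to the cap (cap from 69 to 85 mm). The four tubes are alike; a tube fully home has its foot 10 mm above the desk, and one of them, in any well, stands about 14 mm higher than the rest
- sample_c: capped sample tube standing in one of the wells: round body 12 mm wide, cap 16 mm wide and 16 mm high, 85 mm long over all, 11 to 17 g. Origin: lowest point of the tube's rounded foot, on its axis; z runs along the tube to the cap (cap from 69 to 85 mm). The four tubes are alike; a tube fully home has its foot 10 mm above the desk, and one of them, in any well, stands about 14 mm higher than the rest
- sample_d: capped sample tube standing in one of the wells: round body 12 mm wide, cap 16 mm wide and 16 mm high, 85 mm long over all, 11 to 17 g. Origin: lowest point of the tube's rounded foot, on its axis; z runs along the tube to the cap (cap from 69 to 85 mm). The four tubes are alike; a tube fully home has its foot 10 mm above the desk, and one of them, in any well, stands about 14 mm higher than the rest
- well_block: fixed grey block 56 x 190 x 50 mm with four blind wells 15 mm wide and 40 mm deep (a stray stopper at the bottom of one holds its tube up), in a row along its y axis at y = -67.5, -22.5, 22.5 and 67.5 mm; origin under its centre on the desk, z up
- camera_focus (a point): the point the inspection camera is focused on, 70 mm in front of its lens, in the middle of its view. x points back along the line of sight to the lens, z is upward in the camera's picture (it leans away from the camera as the head nods down), y completes the frame. The camera is a white head (60 x 50 x 42 mm) with a black lens, in a yoke 200 mm above the desk on a thin column with a round foot 96 mm wide
- pointer_tip (a point): tip (6 mm ball) of the thin steel distance pointer that runs forward under the lens, parallel to the line of sight; it stands 25 mm below camera_focus, measured downward in the camera's picture
- lens (a point): centre of the lens's front face, 55 mm in front of the head's nodding axis; axes as camera_focus
- camera_head (a joint): how far the camera head is nodded down, rad: 0 looks level, 0.2 to 0.6 here; stiff, and is to stay as it is
- mouse: black computer mouse, 108 x 60 x 36 mm, on the mouse pad; origin under its centre; bystander
- timer: small white kitchen-type timer, 62 x 62 x 19 mm, lying on the desk; origin under its centre; bystander
- petri_dish: clear round dish 60 mm wide, 14 mm high; origin under its centre; bystander
- amber_pot: brown pot with white lid, 40 mm wide, 75 mm high; origin under its centre; bystander
- cup: white lidded sample cup, 49 mm wide, 60 mm high; origin under its centre; bystander
- camera_stand: the whole fixed inspection camera; origin under the centre of its round foot, on the desk; at yaw 0 it looks along its -x; nodding axis 200 mm up

How it is judged:
By the outcome, as a careful person would: the job done as asked, in the order asked, and still so for the second after the job is handed in, while the arm keeps its last pose, push and grip.
It also fails if it takes over 38 s, if anything falls off the work surface, if the arm or the gripper's body presses on something with over 40 N, if the wrist force passes 120 N, or if a joint passes its speed limit or range.

## Working session

There is one attempt and no reset: what is moved stays moved. The work goes in short steps, Python scripts to look and compute and a tool call to move; the robot and the scene stay as the last step left them, time stands still between calls to the robot, and variables do not carry over. Pictures are saved under pics/ and viewed, at most 10 in all, crops included, and the job is handed in when it is done.

Besides the shell and the picture viewer there is one more tool, called after ">>>" as a command line: name --argument value ..., lists and objects as JSON in quotes. play_rows: Moves the arm, as the interface text tells. Its arguments: {"type":"object","properties":{"steps":{"type":"array"},"jaw":{"type":"number"}},"required":["steps"]}

```bash
ls; mkdir -p pics
cat > h.py <<'E'
from plant import monitor, capture, calibration, job, robot
import cv2, numpy as np
from scipy.spatial.transform import Rotation as R
def cam(name, st=None):
    c=calibration(name)
    if name=='wrist':
        st=st or monitor.state(); T=np.eye(4); T[:3,:3]=R.from_euler('xyz',st['eef_rot']).as_matrix(); T[:3,3]=st['eef_pos']
        E=T@np.array(c['T_tool_cam'])
    else: E=np.array(c['extrinsics'])
    return c,E
def ray(ce,u,v):
    c,E=ce; d=np.array([(u-c['cx'])/c['fx'],-(v-c['cy'])/c['fy'],-1.]); d=E[:3,:3]@d
    return E[:3,3],d/np.linalg.norm(d)
def onz(ce,u,v,z):
    o,d=ray(ce,u,v); return o+d*(z-o[2])/d[2]
def proj(ce,P):
    c,E=ce; p=np.linalg.inv(E)@np.append(P,1); return np.array([c['cx']+c['fx']*p[0]/-p[2], c['cy']-c['fy']*p[1]/-p[2]])
def tri(rays):
    A=np.zeros((3,3));b=np.zeros(3)
    for o,d in rays: M=np.eye(3)-np.outer(d,d);A+=M;b+=M@o
    p=np.linalg.solve(A,b); return p,[np.linalg.norm((np.eye(3)-np.outer(d,d))@(p-o)) for o,d in rays]
E
python3 - <<'E'
from h import *
print(monitor.state(), robot.grip_depth)
for n in ['scene','side','wrist']:
    c=calibration(n); print(n,{k:(np.round(v,3).tolist() if hasattr(v,'__len__') and not isinstance(v,str) else v) for k,v in c.items()})
    cv2.imwrite(f'pics/{n}0.png',capture(n))
E
```

```text
pics
{'t': 0.0, 'joint_positions': array([-1.78483637e-01,  5.28462046e-01,  1.43393546e+00, -4.54342139e-05,
        1.18141754e+00, -1.78499304e-01]), 'joint_velocities': array([-0.00040803, -0.00230624, -0.00067876, -0.00046357,  0.00112046,
        0.00131186]), 'joint_efforts': array([-5.45745443e-04, -4.40045428e+01, -1.76593530e+01,  6.32597599e-02,
        5.83207863e-02, -1.53719384e-04]), 'eef_pos': array([6.24239434e+02, 1.63852089e-01, 2.21563648e+02]), 'eef_rot': array([-3.13939812e+00, -3.53263134e-04,  1.57082890e+00]), 'ft_force': array([-0.11823653,  0.34171783, -0.52851808]), 'torque': array([-0.017496  , -0.08757169, -0.00665769]), 'grip_force': 0.0, 'width': 86.66409783515401} 18.700000000000003
scene {'fx': 376.21973035653514, 'fy': 376.21973035653514, 'cx': 323.14396448940994, 'cy': 198.4621504945441, 'extrinsics': [[0.557, 0.406, -0.725, -583.899], [-0.83, 0.297, -0.471, -695.477], [0.024, 0.864, 0.502, 916.957], [0.0, 0.0, 0.0, 1.0]]}
side {'fx': 381.7480074203788, 'fy': 381.7480074203788, 'cx': 328.0659275166027, 'cy': 203.06900829276418, 'extrinsics': [[-0.571, 0.432, -0.698, -510.368], [-0.821, -0.287, 0.494, 720.28], [0.013, 0.855, 0.519, 895.549], [0.0, 0.0, 0.0, 1.0]]}
wrist {'fx': 279.9722598567542, 'fy': 279.9722598567542, 'cx': 321.04797261465654, 'cy': 201.76988963984158, 'T_tool_cam': [[0.001, 0.97, 0.243, 67.084], [1.0, -0.001, -0.0, 0.092], [-0.0, 0.243, -0.97, -163.14], [0.0, 0.0, 0.0, 1.0]]}
```

View pics/scene0.png

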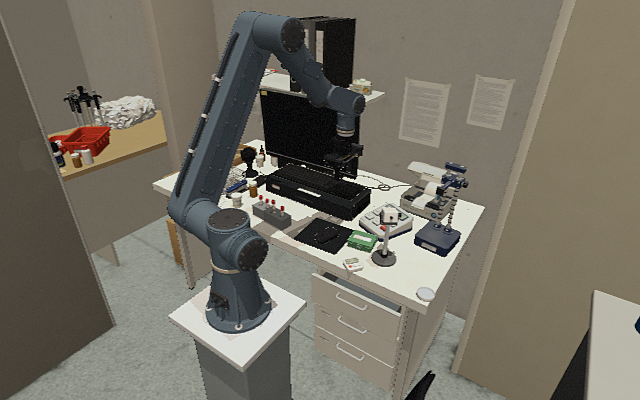

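View pics/side0.png

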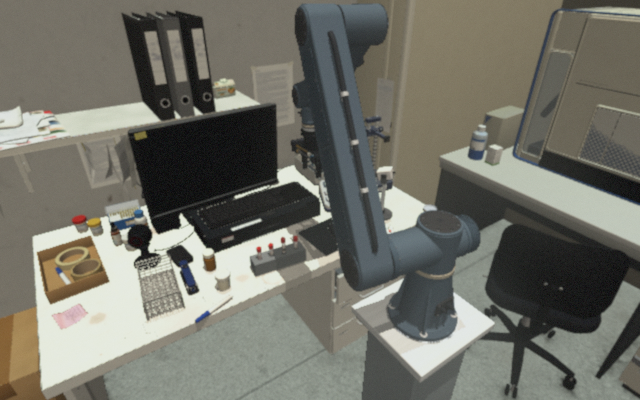

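The scene view shows the block with red-capped tubes near (272,210) and the inspection camera near (385,235). In the side view the block is near (278,255). I'll zoom in on both.

Run:
```python
import cv2,numpy as np
s=cv2.imread('pics/scene0.png');d=cv2.imread('pics/side0.png')
a=cv2.resize(s[180:290,235:435],None,fx=4,fy=4,interpolation=2)[:360]
b=cv2.resize(d[155:215,370:410],None,fx=4,fy=4,interpolation=2)
c=cv2.resize(d[225:285,240:315],None,fx=4,fy=4,interpolation=2)
o=np.zeros((600,800,3),np.uint8);o[:360,:800]=a;o[360:600,:160]=b;o[360:600,170:470]=c
cv2.imwrite('pics/m1.png',o)
from h import *
for n,(u,v) in [('scene',(271,222)),('scene',(383,260)),('side',(278,268))]: print(n,onz(cam(n),u,v,0))
```

```text
scene [436.11641598 234.62593989   0.        ]
scene [ 487.20647919 -279.15899133    0.        ]
side [ 4.30715794e+02  2.66386815e+02 -1.13686838e-13]
```

View pics/m1.png

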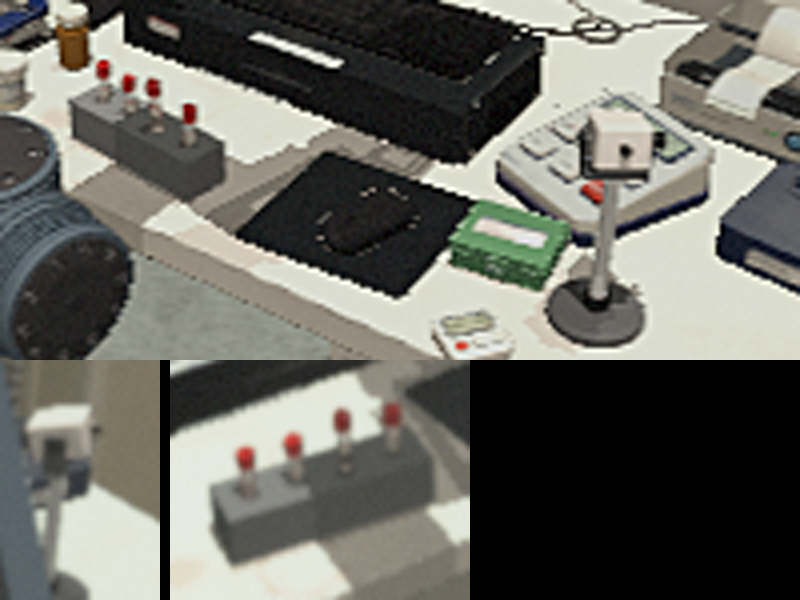

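View pics/wrist0.png

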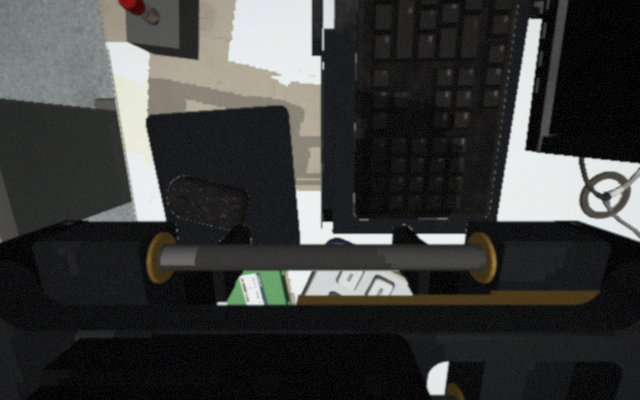

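The third tube from the +y end stands high: crop pixel (154,86) in scene and (343,418) in side. The inspection camera is the white head at crop (615,140), with a dark round foot at (597,312). Next I'll triangulate the caps and the block.

Run:
```python
from h import *
res={}
for n,(x0,x1,y0,y1) in {'scene':(250,300,190,220),'side':(290-50,330,230,275)}.items():
    im=cv2.imread(f'pics/{n}0.png').astype(int); m=((im[...,2]>im[...,1]+45)&(im[...,2]>im[...,0]+45)).astype(np.uint8)
    k=np.zeros_like(m);k[y0:y1,x0:x1]=m[y0:y1,x0:x1]
    nn,_,st,ce=cv2.connectedComponentsWithStats(k,connectivity=8)
    b=sorted([(ce[i].round(1).tolist(),st[i].tolist()) for i in range(1,nn) if st[i,4]>3]); print(n,b); res[n]=[x[0] for x in b]
P=[]
if len(res['scene'])==len(res['side'])==4:
    for a,b in zip(res['scene'],res['side']):
        p,e=tri([ray(cam('scene'),*a),ray(cam('side'),*b)]); P.append(p); print(p.round(1),np.round(e,1))
def S(u,v): return u/4+235,v/4+180
for u,v in [(70,96),(180,200),(225,150),(118,62+10)]: print('blocktop',onz(cam('scene'),*S(u,v),50).round(1))
def D(u,v): return (u-170)/4+240,(v-360)/4+225
for u,v in [(210,487),(317,512-30),(433,455),]: print('blocktop side',onz(cam('side'),*D(u,v),50).round(1))
sc=cam('scene')
print('foot',onz(sc,*S(597,320),8), 'head', onz(sc,*S(618,140),200))
```

```text
scene [([260.1, 196.9], [259, 195, 3, 5, 14]), ([266.6, 199.9], [266, 198, 3, 5, 11]), ([273.0, 201.5], [272, 200, 3, 4, 12]), ([282.0, 208.0], [281, 206, 3, 5, 15])]
side [([258.5, 248.8], [257, 247, 4, 5, 18]), ([270.2, 245.4], [268, 243, 5, 6, 19]), ([282.5, 239.4], [281, 238, 4, 4, 10]), ([295.0, 238.0], [294, 236, 3, 5, 15])]
[465.3 317.3  84.7] [0.3 0.3]
[460.4 275.6  85.4] [0.5 0.5]
[451.8 231.2  97.5] [0. 0.]
[450.9 181.9  83.5] [0.2 0.2]
blocktop [441.8 343.8  50. ]
blocktop [357.8 117.5  50. ]
blocktop [456.1 137.5  50. ]
blocktop [512.9 336.4  50. ]
blocktop side [483.8 343.7  50. ]
blocktop side [438.4 264.   50. ]
blocktop side [414.3 160.5  50. ]
foot [ 480.62333998 -286.65994177    8.        ] head [ 493.57650714 -278.55767429  200.        ]
```

>>> play_rows --steps '[{"tx": 0.96,"ty": -0.71},{"tx": 0.96,"ty": -0.71},{"tx": 0.96,"ty": -0.71},{"tx": 0.96,"ty": -0.71},{"tx": 0.96,"ty": -0.71},{"tx": 0.96,"ty": -0.71},{"tx": 0.96,"ty": -0.71},{"tx": 0.96,"ty": -0.71},{"roll": 1},{"roll": 1},{"roll": 1},{"roll": 1}]' --jaw 165

```text
validation failed for argument at $.st...
```

>>> play_rows --steps '[{"roll": 1},{"roll": 1},{"roll": 1},{"roll": 1},{"roll": 1},{"roll": 1},{"roll": 1},{"roll": 1},{"roll": 1},{"roll": 1},{"roll": 1},{"roll": 1}]'

```text
validation failed for argument at $.st...
```

>>> play_rows --steps '[{"roll": 1},{"roll": 1},{"roll": 1},{"roll": 0.2},{"tx": -1},{"tx": -0.8},{}]'

```text
validation failed for argument at $.st...
```

Run:
```python
from h import *
s=monitor.state(); print({k:np.round(s[k],3) for k in ['t','joint_positions','eef_pos','eef_rot','width']})
im=capture('wrist'); cv2.imwrite('pics/w1.png',im)
ce=cam('wrist',s); print([proj(ce,p).round() for p in [(465,317,92),(460,275,92),(453,231,106),(450,182,92)]])
```

```text
{'t': np.float64(0.15), 'joint_positions': array([-0.178,  0.528,  1.434,  0.   ,  1.181, -0.179]), 'eef_pos': array([6.24441e+02, 1.49000e-01, 2.21770e+02]), 'eef_rot': array([-3.14 , -0.   ,  1.571]), 'width': np.float64(87.197)}
[array([ 122., -191.]), array([ 125., -125.]), array([114., -73.]), array([131.,   2.])]
```

View pics/w1.png

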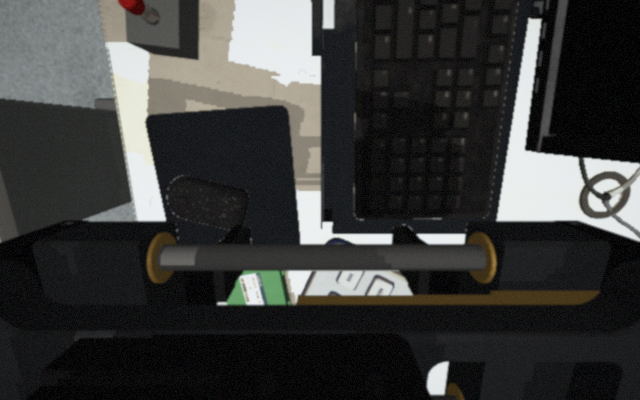

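The arm did not move, and the picture is the same as before. I'll retry with every key given in each row.

>>> play_rows --steps '[{"tx": 0.96,"ty": -0.71,"tz": 0,"roll": 0},{"tx": 0.96,"ty": -0.71,"tz": 0,"roll": 0},{"tx": 0.96,"ty": -0.71,"tz": 0,"roll": 0},{"tx": 0.96,"ty": -0.71,"tz": 0,"roll": 0}]' --jaw 165

```text
t: 0.6
eef_pos: [538.7, 116.1, 222.3]
eef_rot: [-3.141, -0.0, 1.57]
ft_force: [1.1, 0.1, 0.1]
width: 62.5
grip_force: 0.0
```

>>> play_rows --steps '[{"tx": 0.96,"ty": -0.71,"tz": 0,"roll": 1},{"tx": 0.96,"ty": -0.5,"tz": 0,"roll": 1},{"tx": 0.96,"ty": -0.5,"tz": 0,"roll": 1},{"tx": 0.8,"ty": -0.2,"tz": 0,"roll": 1},{"tx": 0,"ty": 0,"tz": 0,"roll": 1},{"tx": 0,"ty": 0,"tz": 0,"roll": 1},{"tx": 0,"ty": 0,"tz": 0,"roll": 1},{"tx": 0,"ty": 0,"tz": 0,"roll": 1},{"tx": 0,"ty": 0,"tz": 0,"roll": 1},{"tx": 0,"ty": 0,"tz": 0,"roll": 1},{"tx": 0,"ty": 0,"tz": 0,"roll": 1},{"tx": 0,"ty": 0,"tz": 0,"roll": 1}]'

```text
t: 1.8
eef_pos: [496.5, 229.7, 222.4]
eef_rot: [-3.141, 0.0, 0.52]
ft_force: [-0.4, -0.2, -0.6]
width: 30.6
grip_force: 0.0
```

>>> play_rows --steps '[{"tx": 0,"ty": 0,"tz": 0,"roll": 1},{"tx": 0,"ty": 0,"tz": 0,"roll": 1},{"tx": 0,"ty": 0,"tz": 0,"roll": 1},{"tx": 0,"ty": 0,"tz": 0,"roll": 1},{"tx": 0,"ty": 0,"tz": 0,"roll": 1},{"tx": 0,"ty": 0,"tz": 0,"roll": 1},{"tx": 0,"ty": 0,"tz": 0,"roll": 1},{"tx": 0,"ty": 0,"tz": 0,"roll": 0.2},{"tx": 0,"ty": 0,"tz": 0,"roll": 0}]'

```text
t: 2.7
eef_pos: [496.6, 229.7, 222.4]
eef_rot: [3.142, 0.0, -0.104]
ft_force: [0.3, -0.9, -1.1]
width: 30.8
grip_force: 0.0
```

```bash
cat > w.py <<'E'
from h import *
import sys
s=monitor.state(); print({k:np.round(s[k],3).tolist() for k in ['t','joint_positions','eef_pos','eef_rot','width','grip_force','ft_force']})
im=capture('wrist'); cv2.imwrite(f'pics/{sys.argv[1]}.png',im)
E
python3 w.py w2
python3 - <<'E'
from h import *
ce=cam('wrist'); print([proj(ce,p).round() for p in [(465,317,92),(460,275,92),(453,231,106),(450,182,92)]])
E
```

```text
{'t': 2.7, 'joint_positions': [0.229, 0.423, 1.629, 0.0, 1.09, 1.903], 'eef_pos': [496.591, 229.704, 222.45], 'eef_rot': [3.142, 0.0, -0.104], 'width': 30.818, 'grip_force': 0.0, 'ft_force': [0.286, -0.868, -1.134]}
[array([247., 231.]), array([285., 231.]), array([325., 238.]), array([369., 231.])]
```

View pics/w2.png

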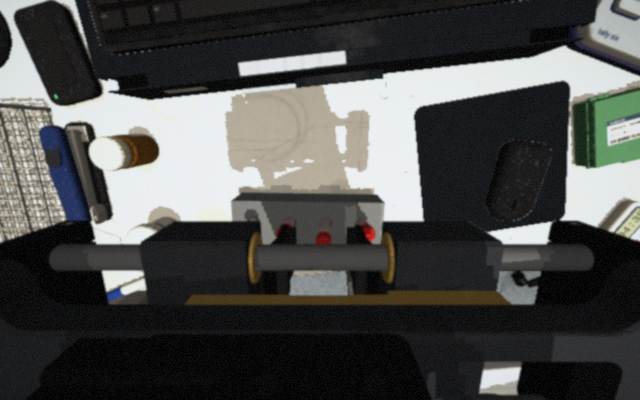

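The high red cap is at (323,238), close to the prediction of (325,238). The block's edges are aligned with the image, at columns 233 to 382. I'll back off slightly so the caps are clear of the gripper.

>>> play_rows --steps '[{"tx": 1,"ty": 0,"tz": 0,"roll": 0},{"tx": 0.3,"ty": 0,"tz": 0,"roll": 0},{"tx": 0,"ty": 0,"tz": 0,"roll": 0}]'

```text
t: 3.05
eef_pos: [536.7, 225.4, 222.4]
eef_rot: [-3.141, -0.001, -0.105]
ft_force: [-0.9, -0.3, -0.9]
width: 30.9
grip_force: 0.0
```

```bash
python3 w.py w3
python3 - <<'E'
from h import *
s=monitor.state()
im=cv2.imread('pics/w3.png').astype(int); m=((im[...,2]>im[...,1]+60)&(im[...,2]>im[...,0]+60)).astype(np.uint8); m[:,:200]=0;m[:,450:]=0
nn,_,st,ce=cv2.connectedComponentsWithStats(m)
ca=cam('wrist',s); E=ca[1]
for i in range(1,nn):
    if st[i,4]>15: print(st[i],ce[i].round(1),[ (h,onz(ca,*ce[i],h).round(1)) for h in (87,92,101,106)])
# side/scene combos
P=tri([ray(cam('scene'),273,201.5),ray(cam('side'),282.5,239.4)])[0]; print(proj(ca,P))
g=cv2.cvtColor(im.astype(np.uint8),6); cv2.imwrite('pics/w3c.png',cv2.resize(im.astype(np.uint8)[150:275,200:430],None,fx=3,fy=3,interpolation=2))
E
```

```text
{'t': 3.05, 'joint_positions': [0.206, 0.469, 1.544, 0.0, 1.128, 1.882], 'eef_pos': [536.672, 225.42, 222.446], 'eef_rot': [-3.141, -0.001, -0.105], 'width': 30.907, 'grip_force': 0.0, 'ft_force': [-0.873, -0.325, -0.89]}
[317 271  13  14 148] [323.1 277.4] [(87, array([434.9, 234.6,  87. ])), (92, array([437.7, 234.3,  92. ])), (101, array([442.7, 233.9, 101. ])), (106, array([445.5, 233.6, 106. ]))]
[324.61831582 268.35050672]
```

View pics/w3c.png

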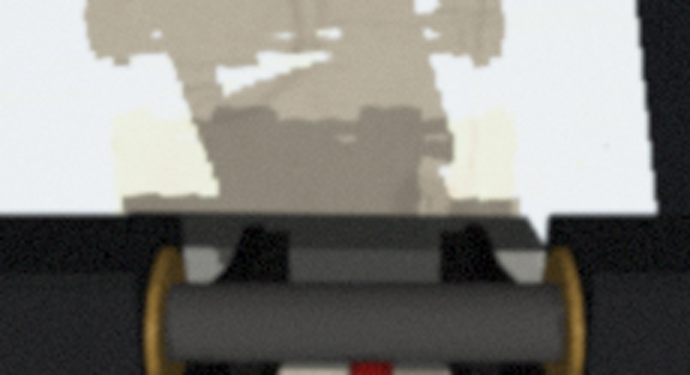

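The block is now hidden by the bar, because I moved the wrong way. The caps come into view when the tool is over or behind them.

>>> play_rows --steps '[{"tx": -1,"ty": 0,"tz": 0,"roll": 0},{"tx": -1,"ty": 0,"tz": 0,"roll": 0},{"tx": -1,"ty": 0,"tz": 0,"roll": 0},{"tx": 0,"ty": 0,"tz": 0,"roll": 0}]'

```text
t: 3.5
eef_pos: [439.3, 235.0, 222.0]
eef_rot: [3.14, 0.007, -0.102]
ft_force: [-0.7, 0.2, 0.6]
width: 30.5
grip_force: 0.0
```

```bash
python3 w.py w4
python3 - <<'E'
from h import *
s=monitor.state()
im=cv2.imread('pics/w4.png').astype(int); m=((im[...,2]>im[...,1]+60)&(im[...,2]>im[...,0]+60)).astype(np.uint8); m[:,:200]=0;m[:,450:]=0
nn,_,st,ce=cv2.connectedComponentsWithStats(m)
ca=cam('wrist',s); E=ca[1]; print('cam',E[:3,3].round(1))
for i in range(1,nn):
    if st[i,4]>15: print(st[i],ce[i].round(1),[ (h,onz(ca,*ce[i],h).round(1)) for h in (87,92,101,106)])
cv2.imwrite('pics/w4c.png',cv2.resize(im.astype(np.uint8)[80:280,190:450],None,fx=3,fy=3,interpolation=2))
E
```

```text
{'t': 3.5, 'joint_positions': [0.266, 0.362, 1.74, 0.001, 1.047, 1.939], 'eef_pos': [439.347, 234.972, 221.971], 'eef_rot': [3.14, 0.007, -0.102], 'width': 30.547, 'grip_force': 0.0, 'ft_force': [-0.706, 0.225, 0.606]}
cam [508.7 229.7 385.5]
[233 172  16  15 195] [240.5 179. ] [(87, array([467.7, 320.7,  87. ])), (92, array([468.4, 319.2,  92. ])), (101, array([469.6, 316.4, 101. ])), (106, array([470.3, 314.9, 106. ]))]
[273 173  16  16 196] [280.9 180.5] [(87, array([461.6, 277.7,  87. ])), (92, array([462.4, 276.9,  92. ])), (101, array([463.8, 275.5, 101. ])), (106, array([464.6, 274.7, 106. ]))]
[361 174  16  15 194] [368.4 181. ] [(87, array([451.4, 183.8,  87. ])), (92, array([452.4, 184.5,  92. ])), (101, array([454.1, 185.9, 101. ])), (106, array([455.1, 186.7, 106. ]))]
[315 180  15  17 208] [322.  187.8] [(87, array([449.1, 234.4,  87. ])), (92, array([450.1, 234.3,  92. ])), (101, array([451.8, 234.1, 101. ])), (106, array([452.8, 234.1, 106. ]))]
```

View pics/w4c.png

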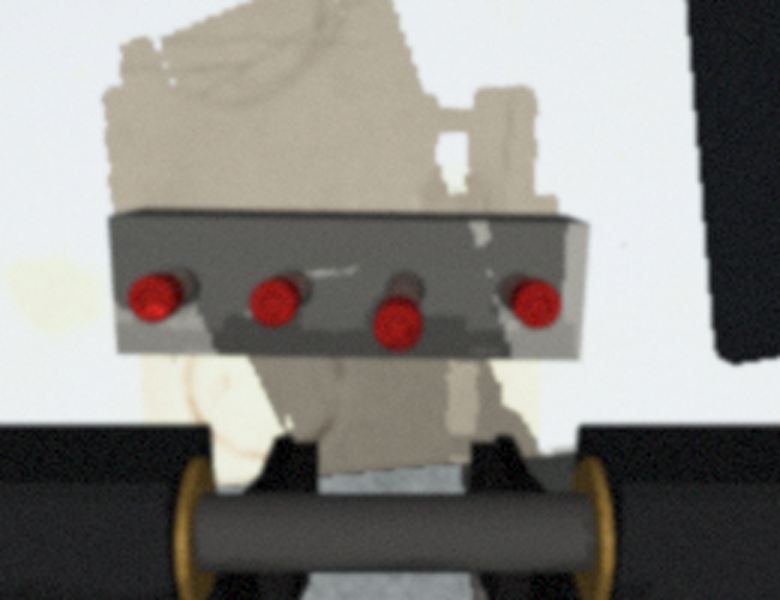

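The four caps are clear. The high one is at wrist pixel (322,188), which puts it near (452,234), leaning slightly in its well. I'll go down over it and close.

>>> play_rows --steps '[{"tx": 0.42,"ty": 0,"tz": 0,"roll": 0},{"tx": 0,"ty": 0,"tz": 1,"roll": 0},{"tx": 0,"ty": 0,"tz": 1,"roll": 0},{"tx": 0,"ty": 0,"tz": 1,"roll": 0},{"tx": 0,"ty": 0,"tz": 1,"roll": 0},{"tx": 0,"ty": 0,"tz": 0.63,"roll": 0},{"tx": 0,"ty": 0,"tz": 0,"roll": 0},{"tx": 0,"ty": 0,"tz": 0,"roll": 0}]'

```text
t: 4.35
eef_pos: [460.2, 233.7, 83.5]
eef_rot: [-3.141, -0.001, -0.105]
ft_force: [0.4, -0.4, -0.2]
width: 30.7
grip_force: 0.0
```

>>> play_rows --steps '[{"tx": 0,"ty": 0,"tz": 0,"roll": 0},{"tx": 0,"ty": 0,"tz": 0,"roll": 0},{"tx": 0,"ty": 0,"tz": 0,"roll": 0},{"tx": 0,"ty": 0,"tz": 0,"roll": 0},{"tx": 0,"ty": 0,"tz": 0,"roll": 0}]' --jaw 255

```text
t: 4.85
eef_pos: [459.1, 233.8, 84.3]
eef_rot: [-3.141, -0.002, -0.104]
ft_force: [0.3, -0.7, 2.4]
width: 14.0
grip_force: 27.6
```

```bash
cat > red.py <<'E'
from h import *
import sys
s=monitor.state(); im=capture('wrist'); cv2.imwrite(f'pics/{sys.argv[1]}.png',im)
im=im.astype(int); m=((im[...,2]>im[...,1]+40)&(im[...,2]>im[...,0]+40)).astype(np.uint8); m[:,:150]=0;m[:,500:]=0
nn,_,st,ce=cv2.connectedComponentsWithStats(m)
print(s['t'],s['eef_pos'].round(1),s['width'].round(1))
for i in range(1,nn):
    if st[i,4]>10: print(st[i],ce[i].round(1))
ca=cam('wrist',s); print('gp',proj(ca,s['eef_pos']+[0,0,18.7]).round(), 'captop if centred', proj(ca,s['eef_pos']+[0,0,26]).round())
E
python3 red.py w5
```

```text
Traceback (most recent call last):
  File "red.py", line 6, in <module>
    print(s['t'],s['eef_pos'].round(1),s['width'].round(1))
                                       ^^^^^^^^^^^^^^^^
AttributeError: 'float' object has no attribute 'round'
```

```bash
sed -i "s/s\['width'\].round(1)/s['width']/" red.py; python3 red.py w5
```

```text
4.9 [459.  233.8  84.3] 13.839040990119313
[307 270  29  20 462] [320.6 278.8]
gp [323. 254.] captop if centred [323. 259.]
```

The cap sits about 8 mm toward −x in the grip. I'll open, shift and close again.

>>> play_rows --steps '[{"tx": 0,"ty": 0,"tz": 0,"roll": 0},{"tx": 0,"ty": 0,"tz": 0,"roll": 0},{"tx": 0,"ty": 0,"tz": 0,"roll": 0},{"tx": -0.27,"ty": 0,"tz": 0,"roll": 0},{"tx": 0,"ty": 0,"tz": 0,"roll": 0},{"tx": 0,"ty": 0,"tz": 0,"roll": 0}]' --jaw 165

```text
t: 5.55
eef_pos: [449.8, 234.6, 83.5]
eef_rot: [3.141, 0.001, -0.104]
ft_force: [0.3, -0.5, 0.5]
width: 30.8
grip_force: 0.0
```

```bash
python3 red.py w6
```

```text
5.55 [449.8 234.6  83.5] 30.8041318311047
[262 225   6  19  88] [264.1 233.9]
[315 241  14   3  35] [321.8 242. ]
[308 270  25   8 140] [319.9 273.5]
gp [323. 254.] captop if centred [323. 259.]
```

>>> play_rows --steps '[{"tx": 0,"ty": 0,"tz": 0,"roll": 0},{"tx": 0,"ty": 0,"tz": 0,"roll": 0},{"tx": 0,"ty": 0,"tz": 0,"roll": 0},{"tx": 0,"ty": 0,"tz": 0,"roll": 0},{"tx": 0,"ty": 0,"tz": 0,"roll": 0}]' --jaw 255

```text
t: 6.1
eef_pos: [450.5, 234.4, 83.6]
eef_rot: [3.141, 0.0, -0.105]
ft_force: [0.1, -2.4, 0.9]
width: 15.7
grip_force: 29.6
```

>>> play_rows --steps '[{"tx": 0,"ty": 0,"tz": -0.5,"roll": 0},{"tx": 0,"ty": 0,"tz": -1,"roll": 0},{"tx": 0,"ty": 0,"tz": -1,"roll": 0},{"tx": 0,"ty": 0,"tz": -1,"roll": 0},{"tx": 0,"ty": 0,"tz": -1,"roll": 0},{"tx": 0,"ty": 1,"tz": -0.4,"roll": 0},{"tx": 0,"ty": 1,"tz": 0,"roll": 0},{"tx": 0,"ty": 1,"tz": 0,"roll": 0},{"tx": 0,"ty": 1,"tz": 0,"roll": 0}]'

```text
t: 7.0
eef_pos: [437.6, 114.5, 230.9]
eef_rot: [-3.141, -0.001, -0.104]
ft_force: [0.6, -0.2, -1.0]
width: 15.9
grip_force: 29.5
```

>>> play_rows --steps '[{"tx": 0,"ty": 1,"tz": 0,"roll": 0},{"tx": 0,"ty": 1,"tz": 0,"roll": 0},{"tx": 0,"ty": 1,"tz": 0,"roll": 0},{"tx": 0,"ty": 1,"tz": 0,"roll": 0},{"tx": 0,"ty": 1,"tz": 0,"roll": 0},{"tx": 0,"ty": 1,"tz": 0,"roll": 0},{"tx": 0,"ty": 1,"tz": 0,"roll": 0},{"tx": 0,"ty": 1,"tz": 0,"roll": 0},{"tx": 0,"ty": 1,"tz": 0,"roll": 0},{"tx": -0.9,"ty": 1,"tz": 0,"roll": 0},{"tx": -0.9,"ty": 1,"tz": 0,"roll": 0},{"tx": 0,"ty": 0,"tz": 0,"roll": 0}]'

```text
t: 8.2
eef_pos: [347.3, -209.6, 230.5]
eef_rot: [3.141, 0.001, -0.111]
ft_force: [-0.5, 1.0, -1.2]
width: 16.1
grip_force: 29.5
```

>>> play_rows --steps '[{"tx": 0,"ty": 1,"tz": 0,"roll": 0},{"tx": 0,"ty": 1,"tz": 0,"roll": 0},{"tx": 0,"ty": 0,"tz": 0,"roll": 0},{"tx": 0,"ty": 0,"tz": 0,"roll": 0}]'

```text
t: 8.6
eef_pos: [343.6, -266.5, 230.5]
eef_rot: [-3.14, 0.0, -0.106]
ft_force: [0.4, -0.3, -0.3]
width: 15.8
grip_force: 29.5
```

```bash
python3 red.py w7; python3 w.py w7
python3 - <<'E'
from h import *
ca=cam('wrist'); print([proj(ca,p).round() for p in [(372,-283,150),(430,-283,180),(487,-283,220),(366,-283,128)]])
E
```

```text
8.6 [ 343.6 -266.5  230.5] 15.81996489359607
[267 167   8  10  63] [270.5 171.8]
[317 242   7   2  14] [320.  242.5]
[307 271  27   8 168] [320.1 273.9]
gp [323. 254.] captop if centred [323. 259.]
{'t': 8.65, 'joint_positions': [-0.917, 0.26, 1.878, 0.001, 1.006, 0.758], 'eef_pos': [343.417, -265.68, 230.372], 'eef_rot': [-3.14, 0.001, -0.105], 'width': 15.611, 'grip_force': 29.513, 'ft_force': [0.35, 0.065, 0.861]}
[array([339., 174.]), array([335., 100.]), array([328., -21.]), array([338., 177.])]
```

View pics/w7.png

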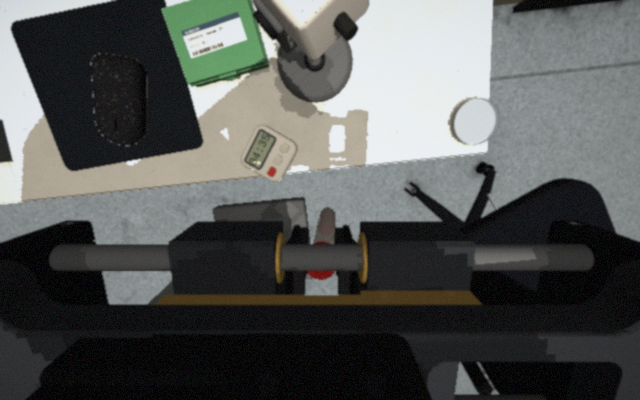

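The stand is at the top: foot disc at (316,65), head at (305,20), with the head partly cut off. The tube in the grip has its foot near (327,212). I'll raise the tool and take two offset views.

>>> play_rows --steps '[{"tx": 0,"ty": -0.7,"tz": -1,"roll": 0},{"tx": 0,"ty": -0.7,"tz": -1,"roll": 0},{"tx": 0,"ty": 0,"tz": -1,"roll": 0},{"tx": 0,"ty": 0,"tz": -0.6,"roll": 0},{"tx": 0,"ty": 0,"tz": 0,"roll": 0},{"tx": 0,"ty": 0,"tz": 0,"roll": 0},{"tx": 0,"ty": 0,"tz": 0,"roll": 0}]'

```text
t: 9.4
eef_pos: [347.1, -224.0, 337.2]
eef_rot: [-3.139, 0.002, -0.104]
ft_force: [0.4, 0.2, -0.3]
width: 16.0
grip_force: 29.5
```

```bash
cat > sv.py <<'E'
from h import *
import sys,pickle
s=monitor.state(); im=capture('wrist'); cv2.imwrite(f'pics/{sys.argv[1]}.png',im); pickle.dump({k:s[k] for k in s},open(f'pics/{sys.argv[1]}.pkl','wb'))
ca=cam('wrist',s); print(s['t'],s['eef_pos'].round(1),s['eef_rot'].round(3),[proj(ca,p).round() for p in [(372,-283,150),(430,-283,180),(487,-283,220),(366,-283,128)]])
E
python3 sv.py A
```

```text
9.4 [ 347.1 -224.   337.2] [-3.139e+00  2.000e-03 -1.040e-01] [array([367., 161.]), array([368., 110.]), array([372.,  41.]), array([365., 163.])]
```

>>> play_rows --steps '[{"tx": 0,"ty": 1,"tz": 0,"roll": 0},{"tx": 0,"ty": 1,"tz": 0,"roll": 0},{"tx": 0,"ty": 1,"tz": 0,"roll": 0},{"tx": 0,"ty": 0,"tz": 0,"roll": 0},{"tx": 0,"ty": 0,"tz": 0,"roll": 0},{"tx": 0,"ty": 0,"tz": 0,"roll": 0}]'

```text
t: 10.05
eef_pos: [338.1, -313.4, 337.8]
eef_rot: [-3.139, 0.001, -0.104]
ft_force: [0.3, 0.3, -1.0]
width: 15.9
grip_force: 29.5
```

```bash
python3 sv.py B
```

```text
10.05 [ 338.1 -313.4  337.8] [-3.139e+00  1.000e-03 -1.040e-01] [array([295., 161.]), array([286., 110.]), array([272.,  41.]), array([297., 164.])]
```

Run:
```python
import cv2,numpy as np
A=cv2.imread('pics/A.png');B=cv2.imread('pics/B.png');s=cv2.imread('pics/scene0.png')
o=np.zeros((600,800,3),np.uint8)
def pl(im,x0,y0,w,h,f,X,Y):
    c=cv2.resize(im[y0:y0+h,x0:x0+w],None,fx=f,fy=f,interpolation=2);o[Y:Y+c.shape[0],X:X+c.shape[1]]=c
pl(A,290,0,133,190,3,0,0);pl(B,220,0,133,190,3,401,0)
cv2.imwrite('pics/AB.png',o)
```

```text
(no output)
```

View pics/AB.png

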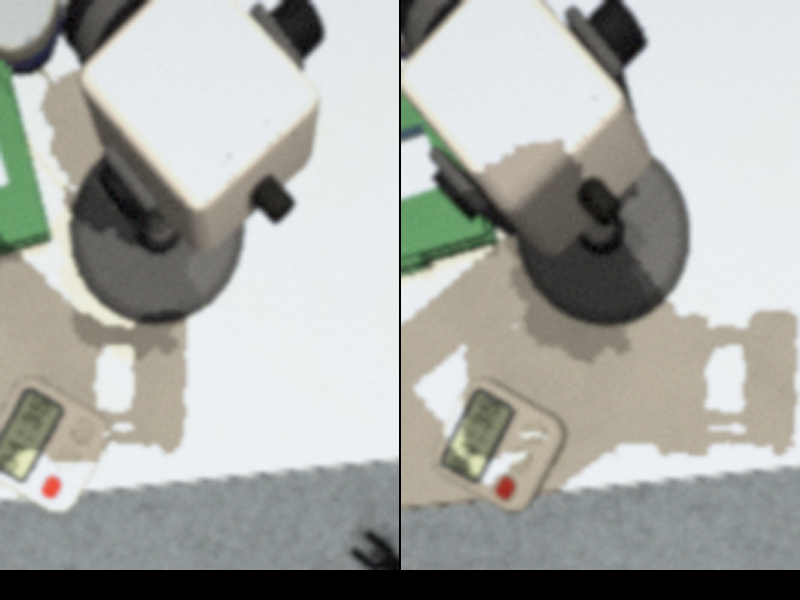

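Both views show the white head with its lens barrel pointing to the lower right: A full-image pixel (381,67), B (286,67). The foot disc centre is at A (342,80). So the camera looks along about (−x,−y), with a yaw near 0.75. Next I'll get numbers and search for the pointer.

Run:
```python
from h import *
import pickle
ca={n:cam('wrist',pickle.load(open(f'pics/{n}.pkl','rb'))) for n in 'AB'}
fa=lambda u,v:(290+u/3,v/3); fb=lambda u,v:(220+(u-401)/3,v/3)
T=lambda a,b:tri([ray(ca['A'],*fa(*a)),ray(ca['B'],*fb(*b))])
for n,a,b in [('lens front',(278,207),(603,205)),('knobR',(300,25),(620,35)),('FR top corner',(317,98),(620,98)),('FL top',(200,207),(510,205)),('BL top',(85,75),(405,77)),('foot',(157,238),(605,238)),('timer btn',(52,487),(506,488))]:
    p,e=T(a,b); print(n,p.round(1),np.round(e,1))
for n,f,c in [('A',fa,(157,238)),('B',fb,(605,238))]: print('foot z8',onz(ca[n],*f(*c),8).round(1))
psi=.75
for n in 'AB':
    im=cv2.imread(f'pics/{n}.png'); g=cv2.cvtColor(im,6).astype(int)
    for nod in (.2,.4,.6):
        b=np.array([487,-285,200.]); f=np.array([-np.cos(psi)*np.cos(nod),-np.sin(psi)*np.cos(nod),-np.sin(nod)]); up=np.array([-np.cos(psi)*np.sin(nod),-np.sin(psi)*np.sin(nod),np.cos(nod)])
        print(n,nod,'tip',proj(ca[n],b+125*f-25*up).round(),'lens',proj(ca[n],b+55*f).round(),'base',proj(ca[n],b+50*f-25*up).round())
```

```text
lens front [ 464.2 -293.2  213.7] [0.5 0.5]
knobR [ 515.2 -304.2  205. ] [1. 1.]
FR top corner [ 489.8 -303.1  226.3] [0.3 0.3]
FL top [ 464.  -266.9  228.1] [0.5 0.5]
BL top [ 508.  -236.8  209.4] [0. 0.]
foot [ 492.5 -272.7    1.8] [0.3 0.3]
timer btn [ 364.  -200.4   18.6] [0. 0.]
foot z8 [ 491.2 -272.1    8. ]
foot z8 [ 491.7 -273.3    8. ]
A 0.2 tip [434. 129.] lens [406.  88.] base [394.  85.]
A 0.4 tip [421. 123.] lens [401.  87.] base [387.  81.]
A 0.6 tip [407. 115.] lens [395.  85.] base [380.  76.]
B 0.2 tip [359. 130.] lens [319.  88.] base [313.  85.]
B 0.4 tip [350. 123.] lens [317.  88.] base [308.  82.]
B 0.6 tip [340. 116.] lens [314.  86.] base [302.  77.]
```

The triangulated top face slopes down toward +x+y, by about 0.33 rad. So the camera looks away from the robot, along about (0.8,0.57), and the black stub I saw is at its rear. I'll fly over to that side and turn the wrist half round so its camera faces the stand.

>>> play_rows --steps '[{"tx": 0,"ty": 0,"tz": -0.8,"roll": -1},{"tx": 0,"ty": 0,"tz": 0,"roll": -1},{"tx": 0,"ty": 0,"tz": 0,"roll": -1},{"tx": 0,"ty": 0,"tz": 0,"roll": -1},{"tx": 0,"ty": 0,"tz": 0,"roll": -1},{"tx": 0,"ty": 0,"tz": 0,"roll": -1},{"tx": 0,"ty": -1,"tz": 0,"roll": -1},{"tx": 0,"ty": -1,"tz": 0,"roll": -1},{"tx": 0,"ty": -1,"tz": 0,"roll": -1},{"tx": 0,"ty": -1,"tz": 0,"roll": -1},{"tx": 0,"ty": -1,"tz": 0,"roll": -1},{"tx": 0,"ty": -1,"tz": 0,"roll": -1}]'

```text
t: 11.3
eef_pos: [231.7, -169.4, 362.4]
eef_rot: [-3.141, -0.0, 0.949]
ft_force: [-0.6, 0.6, 0.2]
width: 15.9
grip_force: 29.5
```

>>> play_rows --steps '[{"tx": 0.48,"ty": 0.86,"tz": 0,"roll": -1},{"tx": 0.41,"ty": 0.9,"tz": 0,"roll": -1},{"tx": 0.32,"ty": 0.93,"tz": 0,"roll": -1},{"tx": 0.24,"ty": 0.95,"tz": 0,"roll": -1},{"tx": 0.16,"ty": 0.97,"tz": 0,"roll": -1},{"tx": 0.07,"ty": 0.98,"tz": 0,"roll": -1},{"tx": -0.01,"ty": 0.98,"tz": 0,"roll": -1},{"tx": -0.1,"ty": 0.98,"tz": 0,"roll": -1},{"tx": -0.18,"ty": 0.97,"tz": 0,"roll": -1},{"tx": -0.27,"ty": 0.95,"tz": 0,"roll": -1},{"tx": -0.35,"ty": 0.92,"tz": 0,"roll": -1},{"tx": -0.43,"ty": 0.89,"tz": 0,"roll": -1}]'

```text
t: 12.5
eef_pos: [585.4, -211.9, 362.5]
eef_rot: [-3.141, -0.001, 1.995]
ft_force: [0.3, -0.5, -1.0]
width: 15.8
grip_force: 29.5
```

>>> play_rows --steps '[{"tx": 0,"ty": 0,"tz": 0,"roll": -1},{"tx": 0,"ty": 0,"tz": 0,"roll": -1},{"tx": 0,"ty": 0,"tz": 0,"roll": -1},{"tx": 0,"ty": 0,"tz": 0,"roll": -1},{"tx": 0,"ty": 0,"tz": 0,"roll": -1},{"tx": 0,"ty": 0,"tz": 0,"roll": -1},{"tx": 0,"ty": 0,"tz": 0,"roll": -1},{"tx": 0,"ty": 0,"tz": 0,"roll": -1},{"tx": 0,"ty": 0,"tz": 0,"roll": -1},{"tx": 0,"ty": 0,"tz": 0,"roll": -1},{"tx": 0,"ty": 0,"tz": 0,"roll": -1},{"tx": 0,"ty": 0,"tz": 0,"roll": -1}]'

```text
t: 13.7
eef_pos: [584.2, -211.9, 362.6]
eef_rot: [3.141, -0.001, 3.042]
ft_force: [-0.0, -0.8, -0.2]
width: 15.6
grip_force: 29.5
```

```bash
python3 sv.py C
```

```text
13.7 [ 584.2 -211.9  362.6] [ 3.141e+00 -1.000e-03  3.042e+00] [array([242.,  11.]), array([244.,  58.]), array([243., 108.]), array([246.,  13.])]
```

```bash
cat > geo.py <<'E'
from h import *
def frame(ax,psi,nod):
    ax=np.asarray(ax,float); f=np.array([np.cos(psi)*np.cos(nod),np.sin(psi)*np.cos(nod),-np.sin(nod)]); up=np.array([np.cos(psi)*np.sin(nod),np.sin(psi)*np.sin(nod),np.cos(nod)])
    return dict(lens=ax+55*f,focus=ax+125*f,tip=ax+125*f-25*up,base=ax+60*f-25*up,f=f,up=up)
E
python3 - <<'E'
from geo import *
import pickle
ca=cam('wrist',pickle.load(open('pics/C.pkl','rb')))
for n in (.2,.35,.5):
    F=frame((491.5,-272.7,200),.62,n); print(n,{k:proj(ca,F[k]).round().tolist() for k in ('lens','focus','tip','base')})
g=cv2.cvtColor(cv2.imread('pics/C.png'),6)
x0,x1,y0,y1=230,340,85,200
ch=" .:-=+*#%@"[::-1]
for r in range(y0,y1,2): print(r,''.join(ch[min(9,int(v)*10//256)] for v in g[r,x0:x1]))
E
```

```text
0.2 {'lens': [291.0, 149.0], 'focus': [329.0, 190.0], 'tip': [326.0, 183.0], 'base': [293.0, 148.0]}
0.35 {'lens': [291.0, 148.0], 'focus': [326.0, 184.0], 'tip': [322.0, 177.0], 'base': [291.0, 144.0]}
0.5 {'lens': [289.0, 145.0], 'focus': [322.0, 178.0], 'tip': [317.0, 169.0], 'base': [287.0, 140.0]}
85 +##+=:.         ....      ..-==-.                                                                             
87 %%%%#*=:.     ....          .:-==:.    ....  ....                                                             
89 %%%%%%#*-:. .....            ..:-=-:..:=+=---++=:..    .                                                      
91 %%%%%%%%#+-:..                 ..:==---=+***#%%#*=:..   .  ...  .                                             
93 =*%%%%%%*=:.                     ..-=====++**##%%#+-:...........                                              
95 .-+*##*=:.                         ..-====+****#%%%#**++==-::...                                              
97  ..-==:.                             .:-=+*******#%%%%##*****+=-:...                                         
[... 5165 characters left out ...]
**+=-:....
189                                                                   .::---:..:=+-:...:-+*******************+-...
191                                                                   .:-------=+=:...:-+*****+====+++*******=:...
193                                                                  .:-------=*+-....:=******+==-----=+****+-:...
195                                                                  .:------=++-:...:-+**********++==+****+=:....
197                                                                  .:------=*=:.....:=*******************+:.....
199                                                                  ..:----=++-:......::--=++************+-:.....
```

>>> play_rows --steps '[{"tx": -0.8,"ty": 0.9,"tz": 0,"roll": 0},{"tx": 0,"ty": 0,"tz": 0.8,"roll": -1},{"tx": 0,"ty": 0,"tz": 0.8,"roll": -1},{"tx": 0,"ty": 0,"tz": 0.8,"roll": -1},{"tx": 0,"ty": 0,"tz": 0.6,"roll": -1},{"tx": 0,"ty": 0,"tz": 0,"roll": -1},{"tx": 0,"ty": 0,"tz": 0,"roll": -1},{"tx": 0,"ty": 0,"tz": 0,"roll": -1},{"tx": 0,"ty": 0,"tz": 0,"roll": -1},{"tx": 0,"ty": 0,"tz": 0,"roll": -0.3},{"tx": 0,"ty": 0,"tz": 0,"roll": 0},{"tx": 0,"ty": 0,"tz": 0,"roll": 0}]'

```text
t: 14.95
eef_pos: [611.1, -188.6, 272.7]
eef_rot: [3.141, 0.0, -2.523]
ft_force: [0.3, 0.8, -0.6]
width: 15.8
grip_force: 29.5
```

```bash
python3 sv.py D
python3 - <<'E'
from geo import *
import pickle
ca=cam('wrist',pickle.load(open('pics/D.pkl','rb')))
for n in (.2,.35,.5):
    F=frame((491.5,-272.7,200),.62,n); print(n,{k:proj(ca,F[k]).round().tolist() for k in ('lens','focus','tip','base')})
g=cv2.cvtColor(cv2.imread('pics/D.png'),6)
x0,x1,y0,y1=280,380,60,215
ch=" .:-=+*#%@"[::-1]
for r in range(y0,y1,2): print(r,''.join(ch[min(9,int(v)*10//256)] for v in g[r,x0:x1]))
E
```

```text
14.95 [ 611.1 -188.6  272.7] [ 3.141  0.    -2.523] [array([395., -97.]), array([357., -52.]), array([312.,  -8.]), array([393., -84.])]
0.2 {'lens': [321.0, 98.0], 'focus': [321.0, 177.0], 'tip': [321.0, 169.0], 'base': [321.0, 101.0]}
0.35 {'lens': [321.0, 96.0], 'focus': [321.0, 169.0], 'tip': [321.0, 158.0], 'base': [321.0, 95.0]}
0.5 {'lens': [321.0, 93.0], 'focus': [321.0, 160.0], 'tip': [321.0, 147.0], 'base': [321.0, 88.0]}
60     ..:..                                                            ...::..... ..                  
62      .:..                                                             ..::... .  . .. .             
64      .::..                                                           ..:-:...   ..   .              
66       .:::...........................................................::==-... ..  .                 
68       .-===-------------------------------------------::::-::-:-:::--==+*=:.  .. .                  
70       .=+**************************************+**+++++++++++++++++++****+:..   . ..                
72       :=*****######%#%@@@@@%%@@@@%@@@
[... 6805 characters left out ...]
+=:................-=-:...................:=*+=---------------------=*
204 ..:--=-:....................-++-.........:-:......:==:...................:=+*=----------------------
206 ---::.......................:-==:.......:-=-:......:==:...................:=+*=---------------------
208 ::.............::-=-:.........-==-.......:-===+++=---==-...................:-+*=--------------------
210 ............:-=+****+-:........:-=-:.....:=**##*****+===-...................:-+*+-------------------
212 .........:-=++=-:::-=+=:........:-=-:...-+######******+=:.....................-=*+=-----------------
214 .....::=+++=-:......:-+=-.........-==:.:=*###*********+-:......................:=*+=----------------
```

The pointer shows clearly in D: a vertical line at column 319 ending in its ball at about (319.5,167). So the tool yaw of −2.523 lines up with the line of sight. I'll take one sideways view to triangulate the tip.

>>> play_rows --steps '[{"tx": 0,"ty": 1,"tz": 0,"roll": 0},{"tx": 0,"ty": 1,"tz": 0,"roll": 0},{"tx": 0,"ty": 1,"tz": 0,"roll": 0},{"tx": 0,"ty": 0,"tz": 0,"roll": 0},{"tx": 0,"ty": 0,"tz": 0,"roll": 0},{"tx": 0,"ty": 0,"tz": 0,"roll": 0}]'

```text
t: 15.6
eef_pos: [559.8, -116.5, 273.0]
eef_rot: [-3.14, 0.001, -2.523]
ft_force: [1.3, 0.2, 0.1]
width: 15.9
grip_force: 29.5
```

```bash
python3 sv.py E
python3 - <<'E'
from geo import *
import pickle
D=cam('wrist',pickle.load(open('pics/D.pkl','rb')));C=cam('wrist',pickle.load(open('pics/E.pkl','rb')))
p=onz(D,319.5,167,150); print('pred tip at z150',proj(C,p).round(1), 'z130',proj(C,onz(D,319.5,167,130)).round(1))
g=cv2.cvtColor(cv2.imread('pics/E.png'),6)
x0,x1,y0,y1=205,290,100,184
ch=" .:-=+*#%@"[::-1]
for r in range(y0,y1,2): print(r,''.join(ch[min(9,int(v)*10//256)] for v in g[r,x0:x1]))
E
```

```text
15.6 [ 559.8 -116.5  273. ] [-3.140e+00  1.000e-03 -2.523e+00] [array([288., -97.]), array([242., -52.]), array([181.,  -8.]), array([295., -85.])]
pred tip at z150 [233.1 166.8] z130 [238.8 166.8]
100 %%%%%%%%%%%%%%%%##%###**+==---=+*##############################%#%##%#%%%%####+-.. ..
102 ----=------:::::::=+*+=---------=+*##############################%%%%%%%%%%#*=:. ..:-
104                   :=*+=-----------==*##########################%%%%%%%%%%#*=:..  ..-=
106                   .-++=--------------==+*#####%%##############%%%%%%%%##*+=:.   ..-==
108                   .-=++=-----------------==+**##############%#%%###*+=====-..   .-===
110                    :=++-::::::---::-----------===++***********+====-::----..   .-====
112                    .-+=:.    .:-::---------------------------------:..--:.    .:-====
114                    .:=+-.     ....:---------------------------------.....    .:-=====
116                     .:--.         .---------------------------------.       .:-======
118                     .::-:         .:--------------------------------.      .:-=======
12
[... 2175 characters left out ...]
..........::-===--=++******##*-:....................:-=**#+:.           
170     ..--::...........:-=*****++**********##*=:.....................:=+*#*=.          
172  ..::::..............-+*********++++*******#*=-.....................:=+*#*=:         
174 ::::................:-=********+=---++******##+-:....................:-+*##+:.       
176 :....................:-=********+---==+******##*=:....................:-=**#+:.      
178 .......::-==-::........:=********+==--=+******##*=-:....................:=+*#*=.     
180 ...::-=+++++*+-:........:-+*******+==--=+*******##+-.....................:-+*#*=:    
182 :--==-::...:=++=-:........:=********+==++*******##*-:.....................:-+*##+:.
```

Run:
```python
from geo import *
import pickle
D=cam('wrist',pickle.load(open('pics/D.pkl','rb')));C=cam('wrist',pickle.load(open('pics/E.pkl','rb')))
gd=cv2.cvtColor(cv2.imread('pics/D.png'),6);ge=cv2.cvtColor(cv2.imread('pics/E.png'),6)
print(gd[160:174,312:328]);print(ge[158:174,228:248])
def ridge(g,r,c,w=4):
    x=np.arange(c-w,c+w+1); v=g[r-1:r+2,c-w:c+w+1].mean(0); b=np.interp(x,[x[0],x[-1]],[v[0],v[-1]]); d=np.clip(b-v,0,None); return (d*x).sum()/d.sum()
print('D',[(r,round(ridge(gd,r,319),2)) for r in range(150,166,3)])
print('E',[(r,round(ridge(ge,r,int(round(232+(r-120)*.145))),2)) for r in range(118,156,4)])
```

```text
[[213 214 216 214 208 194 172 167 174 191 208 214 215 214 214 202]
 [211 213 216 216 212 192 167 165 175 192 212 215 213 213 214 207]
 [215 212 216 216 208 185 165 165 174 192 212 217 212 215 214 214]
 [210 212 214 213 204 189 165 166 174 193 208 213 214 216 214 216]
 [213 215 215 211 206 182 164 169 175 190 207 214 216 214 214 215]
 [217 213 214 210 191 168 165 172 170 180 195 211 216 216 214 215]
 [214 214 214 204 184 160 168 175 172 169 188 209 214 214 215 215]
 [212 213 215 209 185 162 166 174 167 166 188 209 215 213 212 215]
 [205 213 214 208 199 179 164 161 164 176 198 210 212 212 215 212]
 [189 211 218 214 212 199 178 170 182 199 207 212 212 216 212 212]
 [168 204 213 214 214 209 201 198 202 210 215 211 212 215 214 214]
 [135 183 207 214 216 213 211 214 214 215 215 214 214 216 213 214]
 [110 161 198 212 213 215 213 214 213 215 216 214 214 214 214 214]
 [ 92 132 177 204 213 214 214 213 213 214 211 215 215 214 213 215]]
[[233 215 190 178 178 187 179 184 204 212 211 210 210 212 212 212 213 214
  210 211]
 [207 178 171 186 192 192 184 186 206 207 213 211 212 211 210 210 210 210
  
[... 990 characters left out ...]
 92  94  92  87  94  91  92
   83  68]
 [ 81  82  92  92  94  94  92  90  94 104 114 111 105  93  94  94  95  92
   86  78]
 [ 91  92  98  94  95  90  85  95 102 128 147 149 127 106  98  90  90  97
   90  87]]
D [(150, np.float64(318.53)), (153, np.float64(318.2)), (156, np.float64(318.83)), (159, np.float64(319.01)), (162, np.float64(318.88)), (165, np.float64(318.89))]
E [(118, np.float64(nan)), (122, np.float64(229.0)), (126, np.float64(nan)), (130, np.float64(230.0)), (134, np.float64(231.0)), (138, np.float64(nan)), (142, np.float64(232.0)), (146, np.float64(233.0)), (150, np.float64(233.0)), (154, np.float64(237.74))]<stdin>:7: RuntimeWarning: invalid value encountered in scalar divide
```

```bash
cat > tipfit.py <<'E'
from geo import *
import pickle
from scipy.optimize import brentq
def ridge(g,r,c,w=4):
    v=g[r,int(c)-w:int(c)+w+1].astype(float); x=np.arange(int(c)-w,int(c)+w+1); b=np.maximum(v[0],v[-1])*0+np.interp(x,[x[0],x[-1]],[v[0],v[-1]]); d=np.clip(b-v-4,0,None)
    return (d*x).sum()/d.sum() if d.sum()>15 else np.nan
def line(g,rows,c0,sl,w=4):
    R_=[];C_=[]
    for r in rows:
        c=ridge(g,r,round(c0+sl*(r-rows[0])),w)
        if c==c: R_.append(r);C_.append(c)
    p=np.polyfit(R_,C_,1)
    for _ in range(3):
        e=np.array(C_)-np.polyval(p,R_); k=np.abs(e)<.8; p=np.polyfit(np.array(R_)[k],np.array(C_)[k],1)
    return p,k.sum(),e[k].std()
E
python3 - <<'E'
from tipfit import *
D=cam('wrist',pickle.load(open('pics/D.pkl','rb')));C=cam('wrist',pickle.load(open('pics/E.pkl','rb')))
gd=cv2.cvtColor(cv2.imread('pics/D.png'),6);ge=cv2.cvtColor(cv2.imread('pics/E.png'),6)
pd=line(gd,range(148,164),319,0);pe=line(ge,range(118,150),229,.15); print(pd,pe)
print(ge[120,222:240],ge[135,222:240],ge[146,222:240])
def P(r): # point on line at D row r
    a=ray(D,np.polyval(pd[0],r),r)
    f=lambda t:(lambda q:np.polyval(pe[0],q[1])-q[0])(proj(C,a[0]+a[1]*t))
    t=brentq(f,200,450); return a[0]+a[1]*t
for r in (125,145,166.7): print(r,P(r).round(1))
d=P(166.7)-P(125); print('dir yaw',np.arctan2(d[1],d[0]),'nod',np.arcsin(-d[2]/np.linalg.norm(d)))
z=P(166.7)[2]; print('nod from z',brentq(lambda n:200-125*np.sin(n)-25*np.cos(n)-z,0,.9))
E
```

```text
(array([4.20588975e-02, 3.12172139e+02]), np.int64(11), np.float64(0.15710941578719725)) (array([1.60172487e-01, 2.08729473e+02]), np.int64(32), np.float64(0.10963193889022195))
[238 238 235 227 206 191 176 192 224 236 237 239 238 236 239 237 235 217] [238 239 239 238 237 236 224 199 183 180 210 234 238 238 238 238 238 239] [239 239 238 238 238 239 237 233 218 195 178 177 215 235 238 238 239 238]
125 [ 554.4 -232.4  147.4]
145 [ 569.9 -220.4  144.4]
166.7 [ 587.8 -206.6  141.1]
dir yaw 0.6577535641030983 nod 0.14894011647849045
nod from z 0.2833085952065838
```

Run:
```python
from tipfit import *
D=cam('wrist',pickle.load(open('pics/D.pkl','rb')));C=cam('wrist',pickle.load(open('pics/E.pkl','rb')))
gd=cv2.cvtColor(cv2.imread('pics/D.png'),6);ge=cv2.cvtColor(cv2.imread('pics/E.png'),6)
for r in (116,120,126,132,138): print(r,gd[r,312:330])
pd=line(gd,range(153,164),319,0); pu=line(255-gd,range(116,138),322,0); print(pd,pu)
```

```text
116 [167 171 172 171 166 158 163 177 168 160 166 168 165 169 169 168 167 168]
120 [170 168 168 170 168 158 167 183 179 164 167 166 169 167 169 168 168 169]
126 [170 169 173 170 164 159 168 184 172 163 164 169 169 169 170 170 170 174]
132 [174 173 170 169 168 160 169 181 174 162 165 164 168 181 213 235 239 238]
138 [135 133 135 150 160 157 169 184 173 163 170 177 189 215 234 238 238 236]
(array([4.20588975e-02, 3.12172139e+02]), np.int64(11), np.float64(0.15710941578719725)) (array([-3.27731958e-04,  3.19377311e+02]), np.int64(3), np.float64(0.055763989735203266))
```

Run:
```python
from tipfit import *
D=cam('wrist',pickle.load(open('pics/D.pkl','rb')));C=cam('wrist',pickle.load(open('pics/E.pkl','rb')))
pe=np.array([.16017,208.729])
def P(r,c=319.1):
    a=ray(D,c,r); f=lambda t:(lambda q:np.polyval(pe,q[1])-q[0])(proj(C,a[0]+a[1]*t)); return a[0]+a[1]*brentq(f,200,450)
for r in (116,140,166.7): print(r,P(r).round(1))
d=P(166.7)-P(116); print('dir yaw',np.arctan2(d[1],d[0]),'nod',np.arcsin(-d[2]/np.linalg.norm(d)),np.linalg.norm(d))
z=P(166.7)[2]; n=brentq(lambda n:200-125*np.sin(n)-25*np.cos(n)-z,0,.9); print('nod from z',n)
F=frame((0,0,200),.637,n); print('implied axis',P(166.7)-F['tip'])
```

```text
116 [ 546.7 -235.7  155. ]
140 [ 565.3 -222.6  148.6]
166.7 [ 587.9 -206.6  140.8]
dir yaw 0.6153988020274965 nod 0.2760554728161875 52.3719868034497
nod from z 0.2858652923180615
implied axis [ 4.97142289e+02 -2.73763012e+02  9.77706804e-12]
```

```bash
cat > tube.py <<'E'
from h import *
c=calibration('wrist'); T=np.array(c['T_tool_cam'])
def pt(p):
    q=np.linalg.inv(T)@np.append(p,1.); return np.array([c['cx']+c['fx']*q[0]/-q[2],c['cy']-c['fy']*q[1]/-q[2]])
def foot(th,L=77,x0=0): return pt([x0+L*np.sin(th),0,-18.7+L*np.cos(th)])
E
python3 - <<'E'
from tube import *
for th in (0,.1,.15,.2,.28,.35): print(th,foot(th).round(1),'cap bottom',foot(th,8).round(1))
ims=[cv2.imread(f'pics/{n}.png').astype(int) for n in 'ABCDE']+[cv2.imread('pics/w7.png').astype(int)]
sd=np.std(ims,axis=0).sum(-1); md=np.median(ims,axis=0)
for r in range(190,246,2): print(r,''.join('#' if v<20 else '.' for v in sd[r,295:350]))
print(md[200:246:5,323:332:3].tolist())
E
```

```text
0 [320.  213.2] cap bottom [319.5 246.6]
0.1 [320.  204.3] cap bottom [319.5 245.3]
0.15 [320.  199.9] cap bottom [319.5 244.7]
0.2 [320.  195.5] cap bottom [319.5 244.1]
0.28 [320.  188.6] cap bottom [319.5 243.2]
0.35 [320.  182.6] cap bottom [319.5 242.5]
190 .......................................................
192 .......................................................
194 .......................................................
196 .......................................................
198 .......................................................
200 .......................................................
202 .......................................................
204 .......................................................
206 .......................................................
208 .......................................................
210 ...............................###.....................
212 ............................#########..................
214 ...........................###########.................
216 ..........................#####.###.###................
2
[... 777 characters left out ...]
#
244 #############......####################################
[[[147.5, 146.0, 138.5], [146.5, 146.0, 143.0], [147.0, 143.0, 143.5]], [[153.0, 161.5, 160.5], [151.5, 155.0, 154.5], [148.5, 147.5, 140.5]], [[79.5, 85.5, 88.0], [64.5, 69.0, 77.5], [65.0, 70.5, 79.0]], [[61.5, 65.5, 75.5], [65.5, 70.5, 79.0], [66.5, 71.5, 80.0]], [[66.0, 70.0, 80.0], [69.0, 73.5, 84.0], [66.5, 71.0, 80.5]], [[69.5, 73.5, 87.0], [70.5, 76.0, 88.0], [69.0, 74.0, 87.5]], [[71.0, 75.0, 89.5], [74.0, 79.5, 92.5], [73.0, 78.0, 90.5]], [[75.5, 81.0, 93.0], [77.0, 82.0, 96.5], [78.5, 84.0, 92.5]], [[73.5, 78.0, 86.5], [84.5, 90.5, 94.0], [81.0, 87.5, 87.5]], [[39.0, 39.5, 43.5], [40.0, 40.0, 43.0], [40.5, 42.5, 43.5]]]
```

Pointer slope and tip height agree:
- **Nod:** about 0.28 rad.
- **Yaw:** about 0.617 rad.
- **Tip:** (588,−207,141).
- **Focus:** (593.5,−202.6,165).

The tool only points straight down, so I'll tip the tube in the grip by pressing its lower end on the side edge of the fixed block.

>>> play_rows --steps '[{"tx": -0.23,"ty": 1,"tz": 0,"roll": 0},{"tx": -0.23,"ty": 1,"tz": 0,"roll": 0},{"tx": -0.23,"ty": 1,"tz": 0,"roll": 0},{"tx": -0.23,"ty": 1,"tz": 0,"roll": 0},{"tx": -0.23,"ty": 1,"tz": 0,"roll": 0},{"tx": -0.23,"ty": 1,"tz": 0,"roll": 0},{"tx": -0.23,"ty": 1,"tz": 0,"roll": 0},{"tx": -0.23,"ty": 1,"tz": 0,"roll": 0},{"tx": -0.23,"ty": 1,"tz": 0,"roll": 0},{"tx": -0.23,"ty": 1,"tz": 0,"roll": 0},{"tx": -0.23,"ty": 1,"tz": 0,"roll": 0},{"tx": -0.23,"ty": 1,"tz": 0,"roll": 0}]'

```text
t: 16.85
eef_pos: [418.0, 226.2, 272.7]
eef_rot: [-3.141, 0.001, -2.523]
ft_force: [0.9, -0.4, 0.6]
width: 15.6
grip_force: 29.5
```

>>> play_rows --steps '[{"tx": 0,"ty": 0.56,"tz": 0,"roll": 1},{"tx": 0,"ty": 0,"tz": 0,"roll": 1},{"tx": 0,"ty": 0,"tz": 0,"roll": 1},{"tx": 0,"ty": 0,"tz": 0.8,"roll": 1},{"tx": 0,"ty": 0,"tz": 0.8,"roll": 1},{"tx": 0,"ty": 0,"tz": 0.8,"roll": 1},{"tx": 0,"ty": 0,"tz": 0.8,"roll": 1},{"tx": 0,"ty": 0,"tz": 0.8,"roll": 1},{"tx": 0,"ty": 0,"tz": 0,"roll": 0.3},{"tx": 0,"ty": 0,"tz": 0,"roll": 0}]'

```text
t: 17.85
eef_pos: [408.4, 239.0, 152.6]
eef_rot: [-3.141, -0.0, 3.037]
ft_force: [0.3, 0.4, -0.3]
width: 16.1
grip_force: 29.5
```

```bash
python3 sv.py F
python3 - <<'E'
from h import *
s=dict(eef_pos=np.array([439.3,235,222.0]),eef_rot=[3.14,0.007,-.102])
ca=cam('wrist',s)
im=cv2.imread('pics/w4.png'); g=cv2.cvtColor(im,6)
for c in (255,300,340): print(c,g[146:160,c],g[192:204,c])
print([onz(ca,u,v,50).round(1).tolist() for u,v in [(227,152),(386,155.5),(230,197.5),(382,199)]])
f=cam('wrist'); print('F predicts', [proj(f,p).round(0).tolist() for p in [(429.6,237,50),(485,232,50),(452,184,88)]])
E
```

```text
17.85 [408.4 239.  152.6] [-3.141 -0.     3.037] [array([-488.,  265.]), array([-551.,  377.]), array([-694.,  537.]), array([-409.,  243.])]
255 [169 167 155 120  79  60  75  84  91  93  92  91  91  94] [136 134 137 138 145 157 187 216 227 229 230 231]
300 [174 169 169 153 107  66  61  78  93  93  94  93  95  92] [ 69  69  69  71  69  69  77 100 119 124 126 126]
340 [165 167 166 159 133  88  63  69  86  93  92  94  93  92] [ 72  67  68  66  66  74  76 104 143 160 154 152]
[[491.6, 339.8, 50.0], [468.5, 153.3, 50.0], [436.8, 346.3, 50.0], [415.9, 160.5, 50.0]]
F predicts [[320.0, 221.0], [321.0, 272.0], [263.0, 264.0]]
```

>>> play_rows --steps '[{"tx": 0,"ty": 0,"tz": 0.7,"roll": 0},{"tx": 0,"ty": 0,"tz": 0.7,"roll": 0},{"tx": 0,"ty": 0,"tz": 0.7,"roll": 0},{"tx": -0.2,"ty": 0,"tz": 0,"roll": 0},{"tx": -0.2,"ty": 0,"tz": 0,"roll": 0},{"tx": -0.2,"ty": 0,"tz": 0,"roll": 0},{"tx": -0.2,"ty": 0,"tz": 0,"roll": 0},{"tx": 0,"ty": 0,"tz": 0,"roll": 0},{"tx": 0,"ty": 0,"tz": 0,"roll": 0}]'

```text
t: 18.8
eef_pos: [431.9, 236.6, 90.3]
eef_rot: [3.141, 0.001, 3.037]
ft_force: [-2.0, 0.5, 1.1]
width: 15.7
grip_force: 30.0
```

```bash
cat > tb.py <<'E'
from tube import *
import sys
s=monitor.state(); im=capture('wrist'); cv2.imwrite(f'pics/{sys.argv[1]}.png',im); g=cv2.cvtColor(im,6)
print(s['t'],s['eef_pos'].round(1),s['ft_force'].round(1),s['width'])
ch=" .:-=+*#%@"[::-1]
for r in range(int(sys.argv[2]) if len(sys.argv)>2 else 170,246,2): print(r,''.join(ch[min(9,int(v)*10//256)] for v in g[r,295:350]))
E
python3 tb.py G
```

```text
18.8 [431.9 236.6  90.3] [-2.   0.5  1.1] 15.735796991753773
170 ============+====+====+========+====+==================
172 ====++======+=+=====+=++=+====++++=================++++
174 +======+=+====+++=====+++==+++++++================+++++
176 ==++=========+===+=========+======================+++++
178 ========+=++===========+++=++===+==++=+===++======+++++
180 =====================+==++====+===========+========++++
182 ========+======================+===================++++
184 ==+====================+============+==+=====+=====++++
186 =++=+====================+==+===========++==========+++
188 ========================++++++++++===================++
190 ==================++=+=++++++++++++++=+====+==+=======+
192 ================+=+=++++*++++++***+++==================
194 +++++=++===+=+++=++++++**++++++*****++=================
196 ##########***#*##*******+++++++************************
198 %%%%%%%%%%%%%%%%%%%##****++++++*****##%%%%%%%%%%%%%%%%%
200 %%%%%%%%%%%%%%%%%%%###**++++++++****##%%%%%%%%%%%%%%%%%
202 %%%%%%%%%%%%%%%%%%%##***++++++++***##%%%%%%%%%%%%%%%%%%
204 %%%%%%%%%%%%%%%
[... 540 characters left out ...]
####**+++++++++++++***##################
224 %%%%##############**++++++++=+++++***#############%%###
226 @@@@%%###########***++++++===+++++***#########%%@@@@@%%
228 @@@@@@@@@@@@%%####**+++=++====++++***##%%%@@@@@@@@@@@@%
230 @@@@@@@@@@@@@%####**+++=++===+++++++**#%@@@@@@@@@@@@@@@
232 @@@@@@@@@@@@@%###**++=============++**#%@@@@@@@@@@@@@@@
234 @@@@@@@@%@@@@%###*++=====---=======+**#%@@@@@@@@@@@@@@@
236 @@@@@@@@@@@@@%%%#*++=====----=====++**#%@@@@@@@@@@@@@@@
238 @@@@@@@@@@@@@@%%#*+======---======++**#%@@@@@@@@@@@@@@@
240 @@@@@@@@@@@@@%%%#*+++++******++++++++*##%@@@@@@@@@@@@@@
242 @@@@@@@@@@@@@%%%#####%%%%%%%%%%%%##***##@@@@@@@@@@@@@@@
244 %%@%%%%%%%%%%%%%%%%%%%%%%%%%%%%%%%%%%#%%%%%%%%%%%%%%%%%
```

```bash
cat >> tube.py <<'E'
def sil(th,x0=0):
    p=np.array([x0+71*np.sin(th),0,-18.7+71*np.cos(th)]); q=np.linalg.inv(T)@np.append(p,1.); return pt(p)[1]-6*c['fy']/-q[2]
E
python3 - <<'E'
from tube import *
for th in np.arange(-.06,.44,.04): print(round(th,2),sil(th).round(1))
g=cv2.cvtColor(cv2.imread('pics/G.png'),6)
print(g[176:200,324].tolist())
E
```

```text
-0.06 213.9
-0.02 210.5
0.02 207.1
0.06 203.7
0.1 200.3
0.14 196.9
0.18 193.6
0.22 190.3
0.26 187.0
0.3 183.7
0.34 180.5
0.38 177.3
0.42 174.1
[130, 127, 130, 126, 131, 129, 128, 129, 129, 132, 129, 124, 126, 113, 108, 105, 103, 107, 107, 107, 105, 104, 107, 109]
```

The tube has tipped to about 0.24 rad, with its foot edge at row 188.7, and is now centred sideways. I'll push slightly further, lift off and measure.

>>> play_rows --steps '[{"tx": -0.1,"ty": 0,"tz": 0,"roll": 0},{"tx": 0,"ty": 0,"tz": 0,"roll": 0},{"tx": 0,"ty": 0,"tz": 0,"roll": 0},{"tx": 0.3,"ty": 0,"tz": 0,"roll": 0},{"tx": 0.3,"ty": 0,"tz": 0,"roll": 0},{"tx": 0,"ty": 0,"tz": -1,"roll": 0},{"tx": 0,"ty": 0,"tz": 0,"roll": 0},{"tx": 0,"ty": 0,"tz": 0,"roll": 0}]'

```text
t: 19.65
eef_pos: [416.9, 238.4, 120.1]
eef_rot: [3.141, 0.002, 3.037]
ft_force: [0.1, -0.5, -0.9]
width: 15.5
grip_force: 30.0
```

```bash
python3 tb.py H 178; python3 -c "
import cv2;g=cv2.cvtColor(cv2.imread('pics/H.png'),6);print(g[172:200,323].tolist())"
```

```text
19.65 [416.9 238.4 120.1] [ 0.1 -0.5 -0.9] 15.54671033077403
178 ++===++=+=+==+============+==+============+============
180 +===+============================+=====================
182 +=++=========+++======++=+===++++===============+++++==
184 +=++====++=+++=+=++==+++++===++++=====++=======++++++==
186 +=+===+===++=+=+==============+====+===+=======+++++++=
188 ====+====+++=============++===+==++++==+=======++++++++
190 ===+====+=======+======++++++++================+++++++=
192 ======+=======++===+=++++++++++=====+=+========++++++++
194 ==================+=+++*********++++=+=+========++++**+
196 ==================+++*************++============+=++***
198 ======+===========+++****+*+*******++==============++**
200 ====+=============++****+++********++===============+++
202 +++++++++++++++++++*****+*++*******++++++++=+++======++
204 ####################*****++++******###########**###****
206 %%%%%%%%%%%%%%%%%%#***+++++++*****##%%%%%%%%%%%%%%%%%%%
208 %%%%%%%%%%%%%%%%%##**+*+++++++****###%%%%%%%%%%%%%%%%%%
210 %%%%%%%%%%%%%%%%%%#****+++++++*****##%%%%%%%%%%%%%%%%%%
212 %%%%%%%%%%%%%%%
[... 435 characters left out ...]
++**********#####%%@@@@%%
228 @@@@@@@@@@@@@##*****+++++++++++++******#%@@@@@@@@@@@@@%
230 @@@@@@@@@@@@%%******++++++=++++++*****##%@@@@@@@@@@@@@%
232 @@@@@@@@@@@@@%*****++++++++++++++++****#@@@@@@@@@@@@@@@
234 @@@@@@@@@@@@@%****++=============+++***#%@@@@@@@@@@@@@@
236 @@@@@@@@@@@@%##**+++=============+++***#%@@@@@@@@@@@@@@
238 @@@@@@@@@@@@%#****+===============++**##@@@@@@@@@@@@@@@
240 @@@@@@@@@@@@@%##**++++**********++++**##%@@@@@@@@@@@@@@
242 @@@@@@@@@@@@@%%%#####%%%%%%%%%%%%##****#%@@@@@@@@@@@@@@
244 %%%%%%%%%%%%%%%%%%%%%%%%%%%%%%%%%%%%%#%%%%%%%@%%%@%%%@%
[128, 125, 126, 131, 130, 129, 131, 131, 131, 128, 130, 126, 128, 131, 132, 127, 129, 126, 117, 116, 108, 98, 100, 99, 96, 99, 99, 98]
```

Once free it springs back to about 0.21 rad, with no sideways lean. I'll push again, about 5 mm deeper.

>>> play_rows --steps '[{"tx": 0,"ty": 0,"tz": 1,"roll": 0},{"tx": -0.4,"ty": 0,"tz": 0,"roll": 0},{"tx": -0.2,"ty": 0,"tz": 0,"roll": 0},{"tx": -0.19,"ty": 0,"tz": 0,"roll": 0},{"tx": 0,"ty": 0,"tz": 0,"roll": 0},{"tx": 0,"ty": 0,"tz": 0,"roll": 0},{"tx": 0.4,"ty": 0,"tz": 0,"roll": 0},{"tx": 0.4,"ty": 0,"tz": 0,"roll": 0},{"tx": 0,"ty": 0,"tz": -1,"roll": 0},{"tx": 0,"ty": 0,"tz": 0,"roll": 0},{"tx": 0,"ty": 0,"tz": 0,"roll": 0}]'

```text
t: 20.8
eef_pos: [416.4, 238.6, 120.4]
eef_rot: [3.141, 0.003, 3.037]
ft_force: [0.1, -0.3, -0.8]
width: 15.8
grip_force: 30.0
```

```bash
python3 tb.py I 240; python3 -c "
import cv2;g=cv2.cvtColor(cv2.imread('pics/I.png'),6);print(g[170:200,320:325].mean(1).round().tolist())
for r in (196,200,215,230):print(r,g[r,308:338].tolist())"
```

```text
20.8 [416.4 238.6 120.4] [ 0.1 -0.3 -0.8] 15.769466499150672
240 @@@@@@@@@@@@@%#**+++*###########*******#@@@@@@@@@@@@@@@
242 @@@@@@@@@@@@@%%%#%%%%%%%%%%%%%%%%%%##*##@@@@@@@@@@@@@@@
244 %%%@@%%%@%%%%%%%%%%%%%%%%%%%%%%%%%%%%%%%%@%@%%%%%@%@@@@
[129.0, 129.0, 129.0, 128.0, 129.0, 128.0, 127.0, 129.0, 128.0, 129.0, 129.0, 127.0, 127.0, 123.0, 115.0, 112.0, 111.0, 110.0, 110.0, 111.0, 112.0, 113.0, 113.0, 114.0, 113.0, 114.0, 115.0, 116.0, 115.0, 118.0]
196 [129, 127, 129, 125, 107, 87, 82, 99, 110, 115, 118, 119, 119, 121, 115, 112, 108, 102, 96, 96, 103, 119, 128, 130, 131, 129, 128, 131, 131, 129]
200 [131, 129, 128, 111, 96, 100, 105, 110, 113, 118, 119, 123, 122, 121, 120, 117, 109, 102, 98, 91, 100, 106, 119, 129, 130, 132, 131, 129, 129, 132]
215 [47, 47, 43, 46, 61, 86, 101, 112, 124, 126, 127, 126, 128, 126, 123, 121, 122, 112, 108, 104, 98, 85, 68, 51, 45, 44, 47, 40, 43, 47]
230 [56, 78, 88, 91, 105, 119, 134, 143, 151, 159, 164, 162, 163, 162, 159, 161, 153, 153, 147, 141, 131, 117, 100, 87, 82, 77, 58, 27, 14, 14]
```

The tilt is now about 0.305 rad, close to the 0.28 wanted. Next I'll lift, turn and go to a standoff in front of the camera.

>>> play_rows --steps '[{"tx": 0,"ty": 0,"tz": -0.95,"roll": -1},{"tx": 0,"ty": 0,"tz": -0.95,"roll": -1},{"tx": 0,"ty": 0,"tz": -0.95,"roll": -1},{"tx": 0,"ty": 0,"tz": -0.95,"roll": -1},{"tx": 0,"ty": 0,"tz": -0.9,"roll": -1},{"tx": 0,"ty": 0,"tz": 0,"roll": -1},{"tx": 0,"ty": 0,"tz": 0,"roll": -1},{"tx": 0,"ty": 0,"tz": 0,"roll": -1},{"tx": 0,"ty": 0,"tz": 0,"roll": -0.27},{"tx": 0.1,"ty": -0.96,"tz": 0,"roll": 0},{"tx": 0.1,"ty": -0.96,"tz": 0,"roll": 0},{"tx": 0.1,"ty": -0.96,"tz": 0,"roll": 0}]'

```text
t: 22.05
eef_pos: [458.8, 161.9, 259.9]
eef_rot: [3.141, -0.001, -2.525]
ft_force: [0.7, 0.4, 1.1]
width: 16.0
grip_force: 30.0
```

>>> play_rows --steps '[{"tx": 0.1,"ty": -0.96,"tz": 0,"roll": 0},{"tx": 0.1,"ty": -0.96,"tz": 0,"roll": 0},{"tx": 0.1,"ty": -0.96,"tz": 0,"roll": 0},{"tx": 0.1,"ty": -0.96,"tz": 0,"roll": 0},{"tx": 0.1,"ty": -0.96,"tz": 0,"roll": 0},{"tx": 0.1,"ty": -0.96,"tz": 0,"roll": 0},{"tx": 0.1,"ty": -0.96,"tz": 0,"roll": 0},{"tx": 0.1,"ty": -0.96,"tz": 0,"roll": 0},{"tx": 0.1,"ty": -0.96,"tz": 0,"roll": 0},{"tx": 0.1,"ty": -0.96,"tz": 0,"roll": 0},{"tx": 0,"ty": 0,"tz": 0,"roll": 0},{"tx": 0,"ty": 0,"tz": 0,"roll": 0}]'

```text
t: 23.25
eef_pos: [600.5, -89.9, 259.4]
eef_rot: [3.139, -0.001, -2.527]
ft_force: [-0.7, 0.7, -0.4]
width: 15.4
grip_force: 30.0
```

>>> play_rows --steps '[{"tx": 0,"ty": -1,"tz": 0,"roll": 0},{"tx": 0,"ty": -1,"tz": 0,"roll": 0},{"tx": 0,"ty": -0.93,"tz": 0,"roll": 0},{"tx": 0.5,"ty": 0,"tz": 0.5,"roll": 0},{"tx": 0.5,"ty": 0,"tz": 0.5,"roll": 0},{"tx": 0,"ty": 0,"tz": 0,"roll": 0},{"tx": 0,"ty": 0,"tz": 0,"roll": 0},{"tx": 0,"ty": 0,"tz": 0,"roll": 0}]'

```text
t: 24.05
eef_pos: [628.3, -177.9, 231.7]
eef_rot: [-3.14, 0.001, -2.524]
ft_force: [0.1, 0.6, -0.9]
width: 15.5
grip_force: 30.0
```

```bash
python3 sv.py J
python3 - <<'E'
from geo import *
from tube import foot,sil
import pickle
s=pickle.load(open('pics/J.pkl','rb'));ca=cam('wrist',s); print(s['ft_force'].round(1))
print('tip',proj(ca,(588,-206.6,141)).round(1),'focus',proj(ca,(593.6,-202.6,165)).round(1),'foot',foot(.305).round(1),sil(.305))
g=cv2.cvtColor(cv2.imread('pics/J.png'),6)
ch=" .:-=+*#%@"[::-1]
for r in range(66,244,3): print(r,''.join(ch[min(9,int(v)*10//256)] for v in g[r,280:365]))
E
```

```text
24.05 [ 628.3 -177.9  231.7] [-3.140e+00  1.000e-03 -2.524e+00] [array([ 414., -184.]), array([ 368., -136.]), array([312., -93.]), array([ 410., -160.])]
[ 0.1  0.6 -0.9]
tip [320.2 149.6] focus [320.1 160.1] foot [320.  186.5] 182.387765954723
66      .:+****########################*##****#################****++++******#*=:...  . 
69        :=***###########################****#########%###%##%##****++****##*-.. .     
72         .-*###########################*****###################**+********+:.         
75          .:=*##########################*++*######################**###*+:..          
78  ...:::--:::-+*#######################**++**##########%%####%%%%####*=:..    .:::.   
81   .:----------==*##%###################*++*############%%%%%%%%%##*-..     ..-=====--
84  .:---------------=+*####%############*+==+*########%%%%%%%%%%#+-:..     ..:=+=======
87   .:------------------=+*##%%%########*=:-=*########%#%%%%#*++=:..      ..-+=========
90   .::-----------:----------==++*###%%%*=-:=*#%%%%##***+=--===-:.       .:=+==========
93        ... .:------------------------==-::-==-----
[... 3833 characters left out ...]
:::-::.......:=++*+++==========++++*+==+**+=-:......:-+=:......:-*####
225 @%#=::-=-:...:==+*+=:......:--=+*+++==========++++**+=-::.....:=+++==-=+-:....:-*@@@@
228 @@#=:..:-=-::+#@@@@@%#####%*=:-+*++==============++-:.-+######%%@@@@#+--==-:..:-*@@@@
231 @%*-:....:-+*%@@@@@@@@@@@@@#=:-+++===----------==++=-:-*@@@@@@@@@@@@@#=:.:==:.:-*@%@@
234 ###+-.....:=#@@@@@@@@@@@@@%#=:-++===-----------===+++++#@@@@@@@@@@@@@@#=...-=--+####%
237 **##+::..:=*@@@@@@@@@@@@@@@#+++++==-------------===-:=*%@@@@@@@@@@@@@@@#=:.:-+*#%####
240 *###*=:-+#%@@@@@@@@@@@@@@@@%*=-==++*###########**+=-::-*@@@@@@@@@@@@@@@@@#+-:-*#%%###
243 *####**#@@@@@@@@@@@@@@@@@@%#=-+#%%%%%%%%%%%%%%%%%%%*+==#@@@@@@@@@@@@@@@@@@@%**#%%###*
```

The pointer ball is at about (320.5,149.5), exactly as predicted. The tube foot is on the same column with its edge at row 182.5. Final approach.

>>> play_rows --steps '[{"tx": 0.3,"ty": 0,"tz": 0.2,"roll": 0},{"tx": 0.2,"ty": 0,"tz": 0.1,"roll": 0},{"tx": 0.15,"ty": 0,"tz": 0.1,"roll": 0},{"tx": 0,"ty": 0,"tz": 0,"roll": 0},{"tx": 0,"ty": 0,"tz": 0,"roll": 0},{"tx": 0,"ty": 0,"tz": 0,"roll": 0}]'

```text
t: 24.7
eef_pos: [611.7, -190.2, 218.8]
eef_rot: [-3.141, 0.0, -2.525]
ft_force: [-0.3, 0.2, -0.7]
width: 15.6
grip_force: 30.0
```

```bash
python3 sv.py K
python3 - <<'E'
from geo import *
from tube import foot,sil
import pickle
s=pickle.load(open('pics/K.pkl','rb'));ca=cam('wrist',s); print(s['ft_force'].round(1))
print('tip',proj(ca,(588,-206.6,141)).round(1),'focus',proj(ca,(593.6,-202.6,165)).round(1),'foot',foot(.305).round(1),sil(.305))
g=cv2.cvtColor(cv2.imread('pics/K.png'),6)
ch=" .:-=+*#%@"[::-1]
for r in range(160,222,2): print(r,''.join(ch[min(9,int(v)*10//256)] for v in g[r,295:350]))
E
```

```text
24.7 [ 611.7 -190.2  218.8] [-3.141  0.    -2.525] [array([ 418., -163.]), array([ 370., -111.]), array([312., -61.]), array([ 413., -140.])]
[-0.3  0.2 -0.7]
tip [320.5 174.9] focus [320.4 188.1] foot [320.  186.5] 182.39061461351363
160 +=-::...................:--:....:=+*+++*+++++++++++++++
162 ::......................:--:.....:-+***++***+++++++++++
164 ........................:--:......:-+##**++++++*+++++++
166 .......::::.............:--:........:=***+++++*++***+++
168 ....::-=**+=-:..........:--:.........:=**=--====++++==+
170 .:-=*######*+-:.........:--:..........:=**=:....:-:..:-
172 =**##*********=:.......:----:..........:-+*=:.         
174 ###**********#*=:.....:--::--:..........:-+*=:.        
176 ****************=-:...:------:...........:-+*+:.       
178 *****************+-:...::::::.............::=*+-.      
180 ****+===+**********=:.......................:=*+-.     
182 ***+=----=+*********=-:::--::::..............:=**=..   
184 *****+----=+*******++====+++==-::.............:-+*=.. .
186 ******+==--=+*****+++++++++++++=-:.............:-+*+-::
188 *******+=---=++**++++
[... 294 characters left out ...]
--=+==+++++==+++++=-:..................:
200 ..:-+*#***+=-:.:-====+++==+=++++++=:...................
202 ....::---::.....-====+++==+=+++++++-:..................
204 ................-====+++====+++++*+-...................
206 ................-===+++======++++++-:..................
208 ...............:-+++++++===+==+++**+-:.................
210 ..............:=+*++++++==++++++++**+=:................
212 .............-+*##++++++=====++++++=-==:...............
214 ............:=***#**++++=====++++++-::==-:.............
216 ............:-++****+++=======+++++-..:=+-:............
218 .............:-+***++==+=======+++++-..:-+=:...........
220 ==-::..........-=*+++==========+++++-....-+=:..........
```

>>> play_rows --steps '[{"tx": -0.03,"ty": 0,"tz": -0.03,"roll": 0},{"tx": 0,"ty": 0,"tz": 0,"roll": 0},{"tx": 0,"ty": 0,"tz": 0,"roll": 0},{"tx": 0,"ty": 0,"tz": 0,"roll": 0},{"tx": 0,"ty": 0,"tz": 0,"roll": 0},{"tx": 0,"ty": 0,"tz": 0,"roll": 0}]'

```text
t: 25.35
eef_pos: [612.2, -189.5, 219.6]
eef_rot: [3.142, -0.0, -2.525]
ft_force: [-0.1, -0.4, -0.5]
width: 15.9
grip_force: 30.0
```

```bash
python3 -c "
from plant import job,monitor
s=monitor.state();print(s['eef_pos'],s['joint_velocities'].round(3),s['joint_positions'].round(2));print(job.finish_job())"
```

```text
[ 612.21369086 -189.52651432  219.55016875] [ 0.001  0.001 -0.     0.    -0.    -0.   ] [-0.47  0.55  1.39 -0.    1.2  -2.66]
the job is handed in; nothing more can be done
None
```

I handed the job in at about 25 s with the high tube held still at the camera's focus: foot within about 2 mm by my measurements, tilt about 0.305 rad against a measured camera nod of about 0.28 rad; the verdict was not shown.

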